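# Log the red power unit's temperature with the infrared wand

### The arm

A 6-joint arm with a two-finger parallel gripper is mounted at the origin on the work surface. World frame = base frame: x ahead of the robot, y to its left, z up, the work surface at z = 0. Lengths are in mm, angles in rad, forces in N, time in s.
With the tool pointing down it reaches from about 375 to 925 mm from the base axis. Payload 5.7 kg.
Tool frame: the origin (TCP) lies at the centre of the arm's flange, where the gripper is bolted on; the fingertips stand 173 mm ahead of it and the grasp point (between the pads) lies 155 mm ahead of it (env.grip_point_offset is the distance from the TCP to the grasp point, in mm); z points along the fingers, y is the line along which they close (so a half turn about z gives the same grasp; the last joint's range is limited). The gripper opens to 85 mm and grips with 20 to 120 N. Pads are 22 mm wide; open, the fingers measure 114 mm over their backs; the gripper's body (76 mm by 85 mm) begins 54 mm behind the grasp point. The pads swing forward as they close: fully open they stand 13 mm farther back than shut.
Start: joints at [1.199, 0.359, 1.51, -0, 1.272, -0.115], TCP at [152.393, 580.312, 404.667] pointing down, gripper open.
Joint ranges: [-2.97, 2.97], [-1.01, 2.36], [0.21, 2.38], [-0.96, 4.11], [0.2, 2.71], [-2.98, 2.98]. Speed limits (rad/s): [2.39, 2.39, 3.14, 3.14, 3.14, 3.14].

### API

Orientations are given as a unit quaternion [w, x, y, z].
In Python, from plant import telemetry, cams, finish_job, env gives the robot as it stands.
- The arm moves only by the tool drive_tool, never from a script. Its argument "deltas" is a list that holds one entry, the list of rows, each a list of 5 numbers: the shift along the tool's x, y, z in units of 0.12 m (1.0 is 0.12 m), then the turn about the tool's z in units of 0.5 rad (1.0 is 0.5 rad), then the closure, from -1 (fully open) to 1 (shut). In form: [[[dx, dy, dz, twist, jaw], ...]]. A call has exactly 5 rows; each row is the pose to reach, as a shift and turn from the pose commanded when the call began, along the tool's axes at that moment; what a row does not reach only later rows make up. A row lasts 1/10 s, in which the tool goes at most 50 mm and 8.59 degrees, less where a joint would pass 70% of its speed; a pose out of reach is approached as far as the arm can. A call with a number of a shift or a turn outside -1 to 1 is refused whole. A call with a gripper value outside its range is refused whole. The fingers move at their own pace and stop on an object; "force" is the grip in N (left out, the last holds). Time passes only in rows, so rows that repeat a pose let the fingers close, or fill a call up. It gives the time, the measured TCP pose, the force, the opening and the grip force at its end, in the units of the state.
- telemetry.observe(): the state, without advancing time (a new reading comes with each control period).
- cams.read_camera(name): name is "scene" or "side" or "wrist"; returns a dict with "img" (400x640x3 uint8, blue, green, red), "K" (3x3 intrinsics, pixels), "world_from_camera" (4x4, takes a point from camera to world coordinates); the wrist camera has in their place "mount" (4x4, takes a point from camera to tool coordinates, whose origin is the TCP and whose axes are the flange's). Camera axes: x right, y down, z forward; pixel columns grow to the right and rows downward; lengths in mm; the calibration is good to about 2 mm. A picture is of the moment at which its call begins: read the wrist's pose just before it. There is no depth.
- finish_job(): hands the job in; it is judged then, once.
The state is a dict: "time": time; "qpos": joint angles; "joint_vel": joint speeds; "effort": joint torques, N m; "position": TCP position; "ee_rot": TCP orientation; "contact_force": force on the tool from outside, world axes, zero at the start; "wrist_torque": the same for the moment, N m; "gripper_width": opening from 0.0 (shut) to 1.0 (fully open); "grasp_force": force on a finger pad.
Only numpy, scipy, OpenCV 4.12 (cv2) and the standard library are available. Lean on these libraries where they do the work, as an engineer would, in place of code of your own. Each camera call takes 0.05 s, during which the arm holds its last target. There are 200 camera calls.

### The job

Take a temperature reading of the red power unit: first turn the logger's selector dial to the red mark, then take the orange infrared wand from its cradle and aim it square-on at the black disc on the red unit's sloped panel, nose about 60 mm from the disc, holding it still for two seconds. Then lay the wand back in its cradle, upright and pointing the same way as before, with the dial left on red. Do not touch the three power units, and leave the bottle, the jar and the spool where they stand.

Things in the scene. Friction and masses are not known exactly. Their poses are not given: they have to be found in the camera images.
- wand: Loose infrared thermometer wand, 0.18 kg: orange bar 150 mm long (x = -75 to 75), 28 wide (y), 30 high (z), with three black rubber bands at its middle, where it balances, and a black round nose 22 mm in diameter, 40 mm long, on its +x end (tip at x = 115 mm, white ring). Origin: centre of the bar's underside; x points to the nose, z up.
- wand_grip (a point): Centre of the wand's bar, 15 mm above its underside, between the two cradle saddles: the place to grip, across the 28 mm width.
- wand_spot (a point): The point that the wand measures: on its axis, 60 mm ahead of the nose tip and 175 mm ahead of wand_grip.
- cradle: Fixed wand cradle: foot plate 130 x 80 x 8 mm with two saddles, each 14 mm thick, at x = -52 and 52 mm, and a 90 mm gap between. Saddle floors are 30 mm above the table and 32 mm wide; flared cheeks open to a mouth 52 mm wide at 54 mm above the table. Origin: centre of the underside. The wand starts lying in it along its x axis, nose to +x.
- cradle_seat (a point): Where the wand's origin (centre of its underside) lies when it is in the cradle: midway between the saddles, 30 mm above the table.
- dial (a joint): Reading of the selector dial in rad: grows as it turns clockwise seen from above, range 0 to 2.6. Friction holds it wherever it is left. Marks on the logger's face: white 0, blue 0.7, yellow 1.4, red 2.1. It starts between 0.65 and 1.45.
- dial_grip (a point): On the dial's upright axis, 74 mm above the table: height to grip. The dial is a black disc 64 mm in diameter (top at 54 mm above the table) carrying an upright bar 60 mm long, 15 mm wide, its top 88 mm above the table. This point turns with the dial: its x axis lies along the bar; the half with the white line (-x end) is the pointer.
- logger: The fixed temperature logger, a white box 130 x 120 x 45 mm with a grey face; the dial stands at the middle of its top. Origin: centre of the underside. At reading 0 the pointer points along the logger's -x; it turns clockwise from above (towards +y).
- unit_red: The fixed red-marked power unit: a box 100 mm wide (y), about 130 mm deep (x, from -70 to +62 mm), 111 mm high, with a sloped aluminium front panel that faces its -x and leans back 25 degrees. A red stripe crosses its top and the disc has a red ring. Origin: centre of the underside.
- disc_red: The black target disc, 36 mm in diameter, in a red ring 54 mm in diameter on the red unit's sloped panel. Origin: disc centre, about 60 mm above the table; z leaves the panel at right angles (towards the unit's -x and 25 degrees upward).
- unit_blue: Fixed power unit of the same shape with blue stripe and ring; not the one to measure.
- unit_yellow: Fixed power unit of the same shape with yellow stripe and ring; not the one to measure.
- cleaner: Loose clear plastic bottle with blue cap, 54 mm in diameter, 135 mm high, a bystander. Origin: centre of the underside.
- jar: Loose amber jar with black lid, 60 mm in diameter, 80 mm high, a bystander. Origin: centre of the underside.
- spool: Loose metal spool standing on end, 60 mm in diameter, 60 mm high, a bystander. Origin: centre of the underside.
Not all that is in view belongs to the job. What is shaped like the wand but turquoise is not meant. Leave any pink look-alike of the unit_red alone.

How it is judged (in metres and radians):
On the way, in this order (a step that is already met when the one before it is completed fails the run):
1. the dial is turned to the red mark (within 0.13 rad) while the wand still lies in its cradle (value of joint dial between 1.97 and 2.23 rad and distance of wand from where it was at the start of the episode below 0.03 m), for 0.2 s.
2. wand_spot is within 18 mm of the red disc's centre, the wand square-on to the disc within 0.2 rad, nose towards it, held still (below 20 mm/s and 0.15 rad/s) for 1.5 s (distance between wand_spot and disc_red below 0.018 m and angle between the x axis of wand and the z axis of disc_red, either way round below 0.2 rad and z of wand_grip in the frame of disc_red above 0.1 m and linear speed of wand below 0.02 m/s and angular speed of wand below 0.15 rad/s), for 1.5 s.
At the end, for the whole second after the job is handed in: The wand lies at rest on both saddles of the cradle, its origin within 18 mm of cradle_seat horizontally and 6 mm in height, upright and along the cradle's x axis within 0.12 rad, nose to the cradle's +x; the dial reads 2.1 within 0.13 rad (horizontal distance between wand and cradle_seat below 0.018 m and z of wand in the frame of cradle between 0.024 and 0.036 m and angle between the x axis of wand and the x axis of cradle, either way round below 0.12 rad and x of wand_spot in the frame of cradle above 0.1 m and angle between wand's own z axis and vertical below 0.12 rad and linear speed of wand below 0.01 m/s and value of joint dial between 1.97 and 2.23 rad); the robot touches nothing.
It fails at once if the bottle, jar or spool is shifted by more than 20 mm or tipped (distance of any of cleaner, jar, spool from where it was at the start of the episode above 0.02 m or angle between any of cleaner, jar, spool's own z axis and vertical above 0.3 rad).
It fails at once if a power unit is touched (over 2 N) (contact force between any of unit_red, unit_blue, unit_yellow and anything else above 2 N).
It also fails if it takes over 67 s, if anything falls off the work surface, if the arm or the gripper's body presses on something with over 40 N, if the wrist force passes 120 N, or if a joint passes its speed limit or range.

## Working session

There is one attempt and no reset: what is moved stays moved. The work goes in short steps, Python scripts to look and compute and a tool call to move; the robot and the scene stay as the last step left them, time stands still between calls to the robot, and variables do not carry over. Pictures are saved under pics/ and viewed, at most 10 in all, crops included, and the job is handed in when it is done.

Besides the shell and the picture viewer there is one more tool, called after "Emit:" by a JSON object that holds its "op" and its "data". drive_tool: Moves the arm, as the interface text tells. Shifts and turns lie within -1 to 1; 1 stands for 0.12 m of shift or 0.5 rad of turn. Its arguments: {"type":"object","properties":{"deltas":{"type":"array"},"force":{"type":"number"}},"required":["deltas"]}

```bash
mkdir -p pics; ls
python3 - <<'E'
from plant import telemetry,cams,env
import cv2,numpy as np
print(telemetry.observe()); print([a for a in dir(env) if a[0]!='_'])
for n in ("scene","side"):
    r=cams.read_camera(n); cv2.imwrite(f"pics/{n}0.png",r["img"]); print(n,r["K"].tolist(),np.round(r["world_from_camera"],4).tolist())
E
```

```text
pics
{'time': 0.0, 'qpos': array([ 1.19890171e+00,  3.59525311e-01,  1.51142908e+00, -1.28620316e-05,
        1.27249662e+00, -1.15103155e-01]), 'joint_vel': array([ 8.99161870e-04,  1.38730228e-03, -8.89994085e-05,  1.03673827e-03,
       -6.15112439e-04, -1.43289858e-03]), 'effort': array([-1.50092328e-03, -5.27625310e+01, -2.78613281e+01, -1.02675053e-04,
        1.26710522e-02,  4.33728317e-06]), 'position': array([152.26833254, 579.98848057, 403.84246926]), 'ee_rot': array([-2.18061303e-04,  1.28041310e-01,  9.91768400e-01, -9.03251873e-04]), 'contact_force': array([ 0.50918336, -0.75355268,  0.52226413]), 'wrist_torque': array([-0.01468019,  0.03968217, -0.02040868]), 'grasp_force': 0.0, 'gripper_width': 1.0023941282869058}
['MotionError', 'grip_point_offset']
scene [[410.67993861861345, 0.0, 313.5144371526406], [0.0, 410.67993861861345, 200.85169506180773], [0.0, 0.0, 1.0]] [[-0.0005, 0.7231, -0.6907, 1280.4946], [1.0, -0.0021, -0.0028, -19.5729], [-0.0035, -0.6907, -0.7231, 951.0633], [0.0, 0.0, 0.0, 1.0]]
side [[402.6394090890227, 0.0, 317.4408956490935], [0.0, 402.6394090890227, 201.00943466263513], [0.0, 0.0, 1.0]] [[0.914, -0.2227, 0.3392, 106.0509], [-0.4058, -0.5108, 0.7579, -815.2138], [0.0045, -0.8303, -0.5572, 674.8942], [0.0, 0.0, 0.0, 1.0]]
```

View pics/scene0.png

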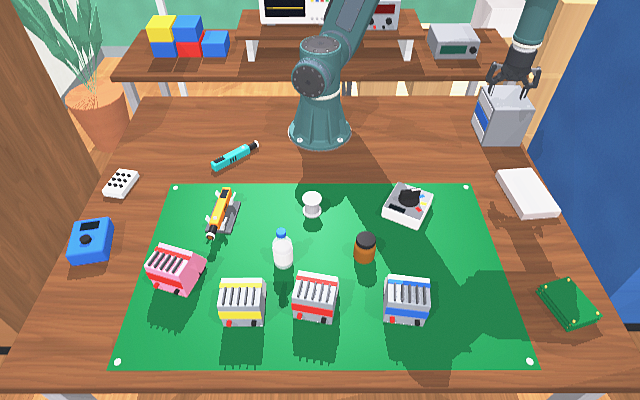

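View pics/side0.png

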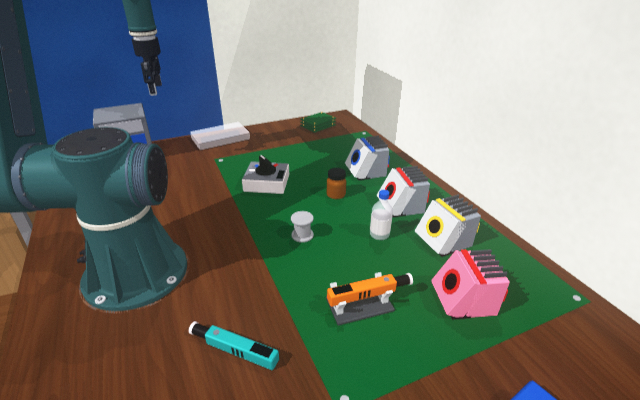

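Scene view: orange wand in the cradle at (220,212) with its nose towards (210,238). The turquoise look-alike is at (235,155). Logger (407,205), spool (312,203), bottle (283,248), jar (365,248). The units are pink (175,270), yellow (242,302), red (316,297) and blue (408,300). The side view confirms the unit with the red ring on a white body at (403,190), and the pink one at (470,285) is the decoy. Next I'll enlarge these.

Run:
```python
import cv2,numpy as np
def grid(f,x,y,w,h,s):
    c=cv2.resize(cv2.imread(f)[y:y+h,x:x+w],None,fx=s,fy=s,interpolation=cv2.INTER_CUBIC)
    for i in range(x-x%10+10,x+w,10):
        cv2.line(c,((i-x)*s,0),((i-x)*s,4),(255,255,255),1); cv2.putText(c,str(i),((i-x)*s-8,14),0,.3,(255,255,255),1)
    for j in range(y-y%10+10,y+h,10):
        cv2.line(c,(0,(j-y)*s),(4,(j-y)*s),(255,255,255),1); cv2.putText(c,str(j),(5,(j-y)*s+4),0,.3,(255,255,255),1)
    return c
a=grid("pics/scene0.png",190,180,66,66,6);b=grid("pics/scene0.png",376,176,66,66,6)
cv2.imwrite("pics/c1.png",np.hstack([a,b]))
a=grid("pics/side0.png",320,262,100,66,6)
b=np.hstack([grid("pics/side0.png",372,155,60,66,5),grid("pics/side0.png",236,145,60,66,5)])
cv2.imwrite("pics/c2.png",np.vstack([a[:,:600],b[:200+130]])[:,:600])
```

```text
(no output)
```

View pics/c1.png

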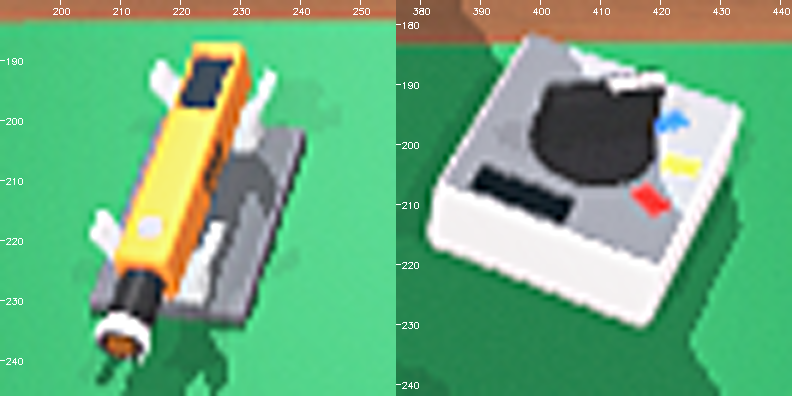

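View pics/c2.png

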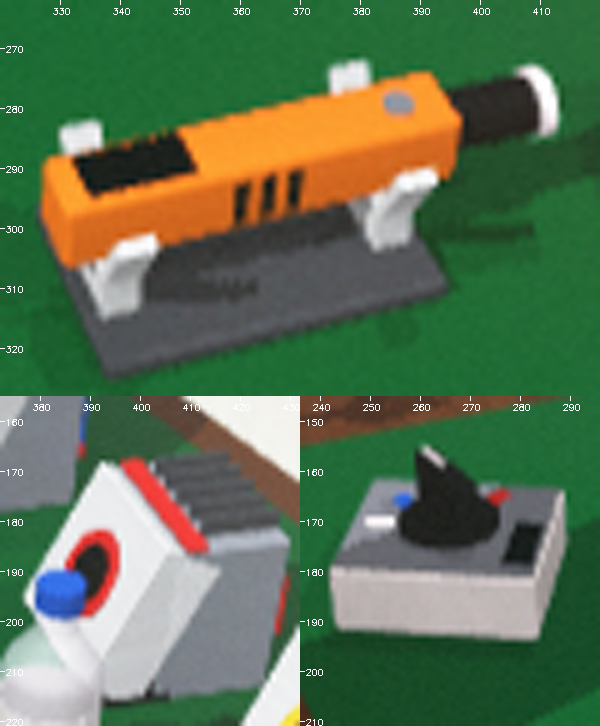

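```bash
cat > h.py <<'E'
import numpy as np,cv2
CAM={"scene":([[410.68,0,313.514],[0,410.68,200.852],[0,0,1]],[[-0.0005,0.7231,-0.6907,1280.4946],[1.0,-0.0021,-0.0028,-19.5729],[-0.0035,-0.6907,-0.7231,951.0633]]),
"side":([[402.639,0,317.441],[0,402.639,201.009],[0,0,1]],[[0.914,-0.2227,0.3392,106.0509],[-0.4058,-0.5108,0.7579,-815.2138],[0.0045,-0.8303,-0.5572,674.8942]])}
def px(K,T,uv,z):
    d=np.array(T)[:,:3]@np.linalg.solve(np.array(K),[uv[0],uv[1],1]); c=np.array(T)[:,3]
    return c+d*(z-c[2])/d[2]
def P(cam,u,v,z): return np.round(px(*CAM[cam],(u,v),z),1)
def proj(K,T,p):
    T=np.array(T); c=T[:,:3].T@(np.array(p)-T[:,3]); q=np.array(K)@c; return np.round(q[:2]/q[2],1)
def grid(f,x,y,w,h,s):
    c=cv2.resize(cv2.imread(f)[y:y+h,x:x+w],None,fx=s,fy=s,interpolation=cv2.INTER_CUBIC)
    for i in range(x-x%10+10,x+w,10):
        cv2.line(c,((i-x)*s,0),((i-x)*s,4),(255,255,255),1); cv2.putText(c,str(i),((i-x)*s-8,14),0,.3,(255,255,255),1)
    for j in range(y-y%10+10,y+h,10):
        cv2.line(c,(0,(j-y)*s),(4,(j-y)*s),(255,255,255),1); cv2.putText(c,str(j),(5,(j-y)*s+4),0,.3,(255,255,255),1)
    return c
E
python3 - <<'E'
from h import *
print("wand scene",P("scene",226.3,187.3,60),P("scene",214.5,224.7,60)," side",P("side",329.8,292,60),P("side",394,278,60))
lc=[P("scene",*c,45) for c in((398,181.5),(434,194),(421,220.5),(383,207))];print("logger",lc,np.mean(lc,0))
c=np.mean(lc,0)
for n in CAM: print(n,"axis88",proj(*CAM[n],[c[0],c[1],88]),"axis45",proj(*CAM[n],c))
for m in((422,196),(423,203),(418,209)): print("mark",P("scene",*m,45)-c)
print("ptr",P("scene",420,188.5,88)-c,P("side",260,156,88)-c)
print("disc side",P("side",390.5,189.5,60))
cv2.imwrite("pics/c3.png",grid("pics/scene0.png",260,180,130,150,4))
E
```

```text
wand scene [ 370.5 -293.5   60. ] [ 522.4 -304.8   60. ]  side [ 367.7 -295.    60. ] [ 510.5 -313.9   60. ]
logger [array([330.4, 246.5,  45. ]), array([386.8, 349.9,  45. ]), array([495.1, 290.2,  45. ]), array([441.2, 185.8,  45. ])] [413.375 268.1    45.   ]
scene axis88 [411.3 190.3] axis45 [409.  200.3]
side axis88 [265.6 157.8] axis45 [266.5 169.8]
mark [-18.075  43.2     0.   ]
mark [11.625 40.8    0.   ]
mark [36.225 21.3    0.   ]
ptr [-7.375 27.2   43.   ] [-12.375  18.3    43.   ]
disc side [696.4  -8.4  60. ]
```

View pics/c3.png

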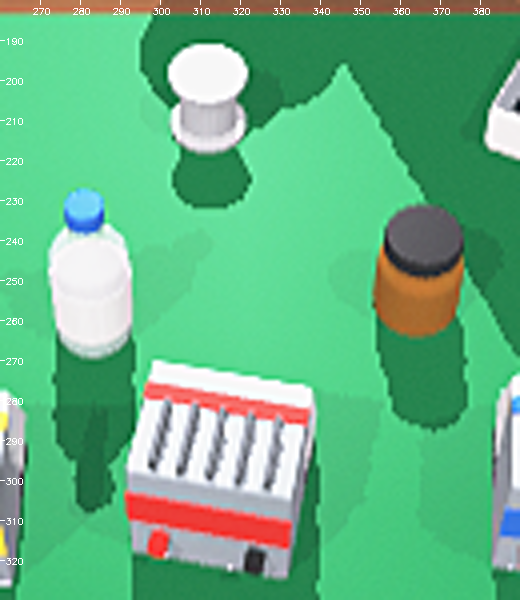

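Pixel fits: logger centre about (413,268), marks 40° apart as specified. Red disc about (696,-8), wand about (443,-301). The red unit's top edge runs (298,270)-(338,277), the jar is at (367,245) and the bottle at (282,245). I'll move over the dial first.

Emit:
{"op": "drive_tool", "data": {"deltas": [[[-0.18,-0.13,0,0,-1],[-0.36,-0.26,0,0,-1],[-0.55,-0.39,0,0,-1],[-0.74,-0.52,0,0,-1],[-0.92,-0.65,0,0,-1]]], "force": 40}}

```text
time: 0.6
position: [239.9, 475.8, 404.3]
ee_rot: [-0.0, 0.128, 0.992, -0.0]
contact_force: [-0.4, -1.1, -0.4]
gripper_width: 0.999
grasp_force: 0.0
```

Emit:
{"op": "drive_tool", "data": {"deltas": [[[-0.18,-0.13,0,0,-1],[-0.36,-0.26,0,0,-1],[-0.55,-0.39,0,0,-1],[-0.74,-0.52,0,0,-1],[-0.92,-0.65,0,0,-1]]]}}

```text
time: 1.1
position: [326.8, 372.3, 404.4]
ee_rot: [-0.0, 0.128, 0.992, -0.0]
contact_force: [-1.0, 0.7, -0.4]
gripper_width: 1.0
grasp_force: 0.0
```

Emit:
{"op": "drive_tool", "data": {"deltas": [[[-0.18,-0.13,0,0,-1],[-0.36,-0.26,0,0,-1],[-0.55,-0.39,0,0,-1],[-0.74,-0.52,0,0,-1],[-0.92,-0.65,0,0,-1]]]}}

```text
time: 1.6
position: [413.8, 268.8, 404.4]
ee_rot: [-0.0, 0.128, 0.992, -0.0]
contact_force: [-0.8, 0.8, -0.6]
gripper_width: 1.001
grasp_force: 0.0
```

Emit:
{"op": "drive_tool", "data": {"deltas": [[[0,0,0,0.3,-1],[0,0,0,0.6,-1],[0,0,0,0.8,-1],[0,0,0,0.96,-1],[0,0,0,0.96,-1]]]}}

```text
time: 2.1
position: [413.1, 269.7, 404.4]
ee_rot: [-0.0, 0.36, 0.933, -0.0]
contact_force: [0.4, 0.6, 0.8]
gripper_width: 1.002
grasp_force: 0.0
```

Emit:
{"op": "drive_tool", "data": {"deltas": [[[0,0,0,0.3,-1],[0,0,0,0.6,-1],[0,0,0,0.8,-1],[0,0,0,0.96,-1],[0,0,0,0.96,-1]]]}}

```text
time: 2.6
position: [413.2, 269.8, 404.5]
ee_rot: [-0.0, 0.571, 0.821, -0.0]
contact_force: [-0.6, 0.2, -0.8]
gripper_width: 1.0
grasp_force: 0.0
```

```bash
cat >> h.py <<'E'
from scipy.spatial.transform import Rotation as R
def wristT(s,mount):
    T=np.eye(4); T[:3,:3]=R.from_quat(np.roll(s["ee_rot"],-1)).as_matrix(); T[:3,3]=s["position"]
    return (T@np.array(mount))[:3]
def snap(name):
    from plant import telemetry,cams
    s=telemetry.observe(); r=cams.read_camera("wrist"); T=wristT(s,r["mount"])
    cv2.imwrite(f"pics/{name}.png",r["img"]); np.savez(f"pics/{name}.npz",K=r["K"],T=T)
    return s,r
def W(name,u,v,z):
    d=np.load(f"pics/{name}.npz"); return np.round(px(d["K"],d["T"],(u,v),z),1)
def axes(s):
    m=R.from_quat(np.roll(s["ee_rot"],-1)).as_matrix(); return m
def togo(target,s):  # units of 0.12 m in tool axes
    return np.round(axes(s).T@(np.array(target)-s["position"])/120,3)
E
python3 - <<'E'
from h import *
s,r=snap("w1"); print(s["position"],s["qpos"],s["time"],np.round(axes(s),3).tolist()); print(np.round(r["mount"],3).tolist())
E
```

```text
[413.16862644 269.83713357 404.51425176] [ 4.38501241e-01  2.05539763e-01  1.73393497e+00 -9.02840792e-05
  1.20264605e+00  8.30831636e-02] 2.6 [[-0.348, 0.937, -0.0], [0.937, 0.348, -0.0], [-0.0, -0.001, -1.0]]
[[0.0, -0.955, -0.296, 74.006], [1.0, 0.0, 0.0, 0.634], [-0.0, -0.296, 0.955, 30.346], [0.0, 0.0, 0.0, 1.0]]
```

View pics/w1.png

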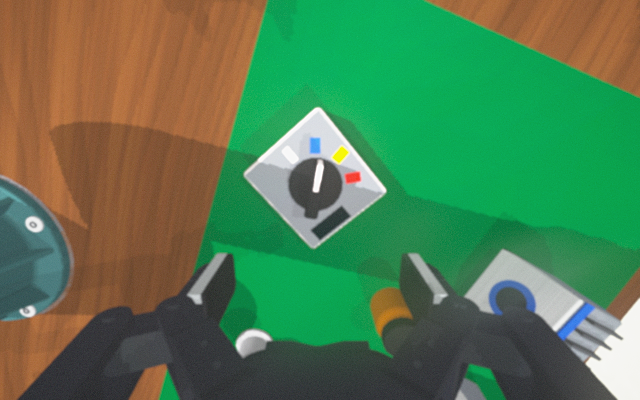

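Wrist view: the dial is centred near (315,184), its white pointer line runs (316,191)-(320,163), pointing between blue (315,145) and yellow (340,155). The logger's top corners are (318,108), (386,188), (315,249), (244,175).

Run:
```python
from h import *
lc=np.array([W("w1",*c,45) for c in((318,109),(385,188),(315,247),(245,175))]); c=lc.mean(0); print(lc.tolist(),c)
e=lc[1]-lc[0]; f=lc[2]-lc[1]; print([ (np.hypot(*v[:2]),np.degrees(np.arctan2(v[1],v[0]))) for v in (e,f,lc[2]-lc[3],lc[3]-lc[0])])
a=W("w1",316,191,88);b=W("w1",320,163,88);t=W("w1",311,213,80); print(a,b,t)
for v in(b-a,b-c): print(np.degrees(np.arctan2(v[1],v[0])))
for m in((290,155),(315,145),(340.5,155),(353,178)):
  v=W("w1",*m,45)-c; print("mark",v,np.degrees(np.arctan2(v[1],v[0])))
from plant import telemetry
s=telemetry.observe(); print(togo([c[0],c[1],229],s))
```

```text
[[386.5, 346.2, 45.0], [493.3, 289.9, 45.0], [441.5, 187.6, 45.0], [331.4, 246.7, 45.0]] [413.175 267.6    45.   ]
[(np.float64(120.73081628151118), np.float64(-27.79611594679269)), (np.float64(114.6670397280753), np.float64(-116.85554990999584)), (np.float64(124.95927336536494), np.float64(-28.22622471274314)), (np.float64(113.73768065157651), np.float64(-118.97631785640246))]
[413.2 268.3  88. ] [406.8 297.2  88. ] [417.4 240.9  80. ]
102.48681740555654
102.15423021355753
mark [-39.375  19.9     0.   ] 153.18811095527823
mark [-16.175  40.7     0.   ] 111.67386980196952
mark [15.425 40.3    0.   ] 69.05543575053832
mark [39.425 20.2    0.   ] 27.129024734276026
[-0.017 -0.006  1.463]
```

Emit:
{"op": "drive_tool", "data": {"deltas": [[[-0.01,0,0.2,0.14,-1],[-0.017,-0.006,0.4,0.28,-1],[-0.017,-0.006,0.6,0.28,-1],[-0.017,-0.006,0.8,0.28,-1],[-0.017,-0.006,0.9,0.28,-1]]]}}

```text
time: 3.15
position: [412.6, 267.4, 294.9]
ee_rot: [-0.001, 0.626, 0.78, -0.001]
contact_force: [0.1, 0.3, 0.2]
gripper_width: 0.998
grasp_force: 0.0
```

Emit:
{"op": "drive_tool", "data": {"deltas": [[[0,0,0.15,0,-1],[0,0,0.3,0,-1],[0,0,0.45,0,-1],[0,0,0.53,0,-1],[0,0,0.53,0,-1]]]}}

```text
time: 3.65
position: [413.0, 267.6, 232.3]
ee_rot: [-0.0, 0.627, 0.779, -0.001]
contact_force: [0.2, -0.1, 0.7]
gripper_width: 1.0
grasp_force: 0.0
```

Emit:
{"op": "drive_tool", "data": {"deltas": [[[0,0,0,0,0.0],[0,0,0,0,0.5],[0,0,0,0,1],[0,0,0,0,1],[0,0,0,0,1]]], "force": 30}}

```text
time: 4.15
position: [412.0, 267.3, 233.3]
ee_rot: [-0.001, 0.628, 0.779, -0.002]
contact_force: [1.7, 1.8, 16.6]
gripper_width: 0.168
grasp_force: 34.7
```

Emit:
{"op": "drive_tool", "data": {"deltas": [[[0,0,-0.02,0.15,1],[0,0,-0.02,0.32,1],[0,0,-0.02,0.5,1],[0,0,-0.02,0.67,1],[0,0,-0.02,0.82,1]]]}}

```text
time: 4.65
position: [412.0, 267.3, 233.8]
ee_rot: [-0.001, 0.774, 0.633, -0.002]
contact_force: [0.5, 1.5, -16.3]
gripper_width: 0.169
grasp_force: 33.4
```

Emit:
{"op": "drive_tool", "data": {"deltas": [[[0,0,0,0.17,1],[0,0,0,0.34,1],[0,0,0,0.5,1],[0,0,0,0.67,1],[0,0,0,0.82,1]]]}}

```text
time: 5.15
position: [411.9, 267.3, 233.8]
ee_rot: [-0.0, 0.887, 0.462, -0.002]
contact_force: [-0.2, 2.2, -16.9]
gripper_width: 0.172
grasp_force: 33.4
```

Emit:
{"op": "drive_tool", "data": {"deltas": [[[0,0,0,0.2,1],[0,0,0,0.4,1],[0,0,0,0.6,1],[0,0,0,0.83,1],[0,0,0,0.83,1]]]}}

```text
time: 5.65
position: [411.9, 267.4, 233.9]
ee_rot: [0.0, 0.963, 0.271, -0.002]
contact_force: [-1.1, 3.3, -21.6]
gripper_width: 0.17
grasp_force: 32.8
```

Emit:
{"op": "drive_tool", "data": {"deltas": [[[0,0,0,0,-1],[0,0,0,0,-1],[0,0,0,0,-1],[0,0,0,0,-1],[0,0,-0.2,0,-1]]]}}

```text
time: 6.15
position: [412.5, 267.1, 258.2]
ee_rot: [0.0, 0.962, 0.272, -0.002]
contact_force: [-0.4, -1.2, 1.1]
gripper_width: 0.987
grasp_force: 0.0
```

Emit:
{"op": "drive_tool", "data": {"deltas": [[[0,0,-0.25,0,-1],[0,0,-0.5,0,-1],[0,0,-0.75,0,-1],[0,0,-1,0,-1],[0,0,-1,0,-1]]]}}

```text
time: 6.65
position: [414.8, 268.4, 384.0]
ee_rot: [-0.001, 0.962, 0.272, 0.004]
contact_force: [0.9, -1.1, 0.3]
gripper_width: 0.997
grasp_force: 0.0
```

Run:
```python
from h import *
s,r=snap("w2"); print(s["position"],s["qpos"],s["time"],np.round(axes(s),3).tolist())
d=np.load("pics/w2.npz"); u,v=proj(d["K"],d["T"],[413,267.6,70]).astype(int); print(u,v)
a=grid("pics/w2.png",max(u-60,0),max(v-60,0),120,120,5); cv2.imwrite("pics/w2c.png",a)
```

```text
[414.81073679 268.38543787 383.96079228] [ 4.34427228e-01  2.26014580e-01  1.76350197e+00 -1.90849315e-04
  1.14317416e+00  1.45489682e+00] 6.65 [[0.852, 0.523, 0.008], [0.523, -0.852, 0.004], [0.009, 0.001, -1.0]]
314 196
```

View pics/w2c.png

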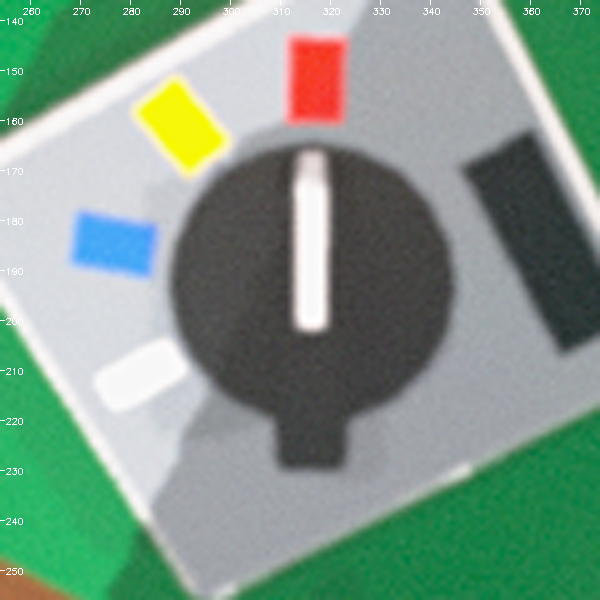

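The pointer line (316,165-200) sits dead on the red mark (317,151). Next, over the wand.

Emit:
{"op": "drive_tool", "data": {"deltas": [[[-0.09,0.16,0,0,-1],[-0.18,0.33,0,0,-1],[-0.27,0.5,0,0,-1],[-0.36,0.66,0,0,-1],[-0.456,0.833,0,0,-1]]]}}

```text
time: 7.2
position: [418.3, 153.0, 378.5]
ee_rot: [-0.0, 0.962, 0.272, -0.001]
contact_force: [-0.4, -1.0, -0.2]
gripper_width: 1.002
grasp_force: 0.0
```

Emit:
{"op": "drive_tool", "data": {"deltas": [[[-0.09,0.16,0,0,-1],[-0.18,0.33,0,0,-1],[-0.27,0.5,0,0,-1],[-0.36,0.66,0,0,-1],[-0.456,0.833,0,0,-1]]]}}

```text
time: 7.7
position: [423.9, 39.2, 378.5]
ee_rot: [-0.0, 0.962, 0.272, -0.001]
contact_force: [0.1, -0.1, -0.3]
gripper_width: 0.999
grasp_force: 0.0
```

Emit:
{"op": "drive_tool", "data": {"deltas": [[[-0.09,0.16,0,0,-1],[-0.18,0.33,0,0,-1],[-0.27,0.5,0,0,-1],[-0.36,0.66,0,0,-1],[-0.456,0.833,0,0,-1]]]}}

```text
time: 8.2
position: [429.5, -74.5, 378.5]
ee_rot: [-0.0, 0.962, 0.272, -0.001]
contact_force: [1.2, -0.1, 0.1]
gripper_width: 1.003
grasp_force: 0.0
```

Emit:
{"op": "drive_tool", "data": {"deltas": [[[-0.09,0.16,0,0,-1],[-0.18,0.33,0,0,-1],[-0.27,0.5,0,0,-1],[-0.36,0.66,0,0,-1],[-0.456,0.833,0,0,-1]]]}}

```text
time: 8.7
position: [435.0, -188.2, 378.4]
ee_rot: [-0.001, 0.962, 0.272, -0.001]
contact_force: [0.0, 0.1, -0.5]
gripper_width: 0.999
grasp_force: 0.0
```

Emit:
{"op": "drive_tool", "data": {"deltas": [[[-0.09,0.16,0,0,-1],[-0.18,0.33,0,0,-1],[-0.27,0.5,0,0,-1],[-0.36,0.66,0,0,-1],[-0.456,0.833,0,0,-1]]]}}

```text
time: 9.2
position: [440.7, -302.0, 378.3]
ee_rot: [-0.001, 0.962, 0.272, -0.001]
contact_force: [0.1, -0.5, -0.3]
gripper_width: 1.0
grasp_force: 0.0
```

Emit:
{"op": "drive_tool", "data": {"deltas": [[[0,0,0,0.2,-1],[0,0,0,0.4,-1],[0,0,0,0.635,-1],[0,0,0,0.635,-1],[0,0,0,0.635,-1]]]}}

```text
time: 9.7
position: [440.9, -301.2, 378.7]
ee_rot: [-0.0, 0.993, 0.117, -0.001]
contact_force: [1.0, -0.2, 0.8]
gripper_width: 1.001
grasp_force: 0.0
```

Emit:
{"op": "drive_tool", "data": {"deltas": [[[0,0,0,0.2,-1],[0,0,0,0.4,-1],[0,0,0,0.635,-1],[0,0,0,0.635,-1],[0,0,0,0.635,-1]]]}}

```text
time: 10.2
position: [441.2, -301.3, 379.3]
ee_rot: [-0.0, 0.999, -0.04, -0.0]
contact_force: [0.3, 0.3, 0.3]
gripper_width: 1.001
grasp_force: 0.0
```

Run:
```python
from h import *
s,r=snap("w3"); print(s["position"],s["qpos"],s["time"],np.round(axes(s),3).tolist())
d=np.load("pics/w3.npz"); u,v=proj(d["K"],d["T"],[443,-301,45]).astype(int); print(u,v)
cv2.imwrite("pics/w3c.png",grid("pics/w3.png",u-80,max(v-110,0),200,200,3))
```

```text
[ 441.1724068  -301.29104083  379.33586665] [-7.28465408e-01  2.90512098e-01  1.68355693e+00 -1.24375186e-04
  1.16779104e+00  9.22923714e-01] 10.2 [[0.997, -0.08, -0.0], [-0.08, -0.997, 0.0], [-0.0, -0.0, -1.0]]
315 186
```

View pics/w3c.png

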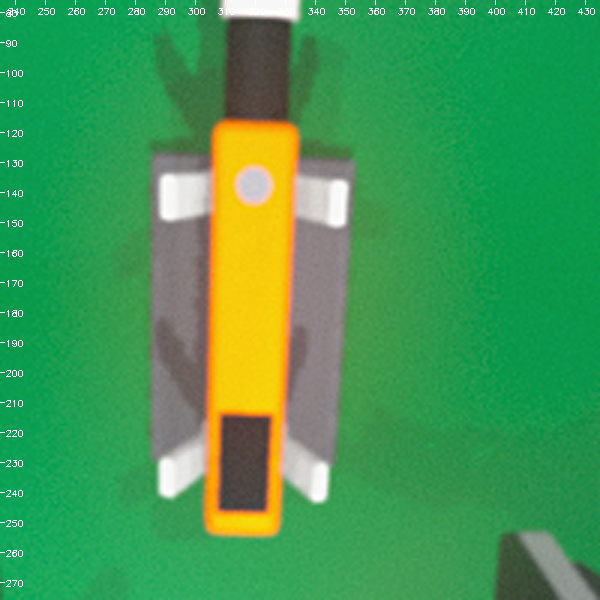

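Wrist crop: the orange wand's top runs from the rear end mid (315.5,253) to the front end mid (320,118), with the nose up-image. It is centred on the cradle.

Run:
```python
from h import *
from plant import telemetry
s=telemetry.observe()
a=W("w3",315.7,253.5,60);b=W("w3",320,117.5,60);v=b-a
print(a,b,np.hypot(*v[:2]),np.degrees(np.arctan2(v[1],v[0])),(a+b)/2)
fc=[W("w3",*p,8) for p in((286,127),(353,129),(337,231),(285,231))];print(fc)
for q in((287.5,133),(352,133)): pass
chk=[W("w3",*p,54) for p in((289,143),(347.5,143),(290,238),(342.5,238))];print("cheeks",chk,np.mean(chk,0))
c=(a+b)/2; print(togo([c[0],c[1],45+155],s), np.degrees(np.arctan2(axes(s)[1,0],axes(s)[0,0])))
# unit
f=[P("scene",298.5,270.5,111),P("scene",338.5,277,111)];e=f[1]-f[0];print("unit front top",f,np.hypot(*e[:2]),np.degrees(np.arctan2(e[1],e[0]))-90)
print("back stripe",P("scene",292,304,100),P("scene",333,311,100))
print("bottle",P("scene",283,264,8),"cap",P("scene",281,229.5,135),P("side",380,233,0),"jar",P("scene",367,238,80),"spool",P("scene",312,197,60))
```

```text
[ 368.8 -295.1   60. ] [ 515.6 -311.3   60. ] 147.69116425839428 -6.297350584824694 [ 442.2 -303.2   60. ]
[array([ 507.8, -271.5,    8. ]), array([ 499.3, -349.2,    8. ]), array([ 372.2, -323. ,    8. ]), array([ 377.7, -255.4,    8. ])]
cheeks [array([ 493.1, -277.8,   54. ]), array([ 488.3, -337.6,   54. ]), array([ 387.6, -267.3,   54. ]), array([ 382.8, -326.7,   54. ])] [ 437.95 -302.35   54.  ]
[0.01  0.015 1.495] -4.656657282168149
unit front top [array([712.5, -59.3, 111. ]), array([731.2,  37.3, 111. ])] 98.39334327077214 -10.95590684899554
back stripe [797.2 -72.5 100. ] [815.1  21.7 100. ]
bottle [ 621.3 -107.6    8. ] cap [ 602.9 -106.5  135. ] [ 608.6 -105.8    0. ] jar [587.5 121.4  80. ] spool [413.2 -27.6  60. ]
```

Grip point about (441.5,-303), yaw -6.2°. The disc is about (697.5,-7.5,60), with the unit yawed -11°. The tool can't tilt, so the plan is:
- Grip the wand.
- Set its tail side on a cradle cheek top (54 mm) so the wand pivots nose-down between the pads.
- On return, the saddles will level it again.

Emit:
{"op": "drive_tool", "data": {"deltas": [[[0.005,0.014,0.25,0.054,-1],[0.005,0.014,0.5,0.054,-1],[0.005,0.014,0.75,0.054,-1],[0.005,0.014,0.95,0.054,-1],[0.005,0.014,0.95,0.054,-1]]]}}

```text
time: 10.75
position: [440.4, -302.1, 262.7]
ee_rot: [-0.002, 0.998, -0.055, -0.003]
contact_force: [-1.0, 0.8, -0.4]
gripper_width: 0.999
grasp_force: 0.0
```

Emit:
{"op": "drive_tool", "data": {"deltas": [[[0,0,0.15,0,-1],[0,0,0.3,0,-1],[0,0,0.45,0,-1],[0,0,0.545,0,-1],[0,0,0.545,0,-1]]]}}

```text
time: 11.25
position: [441.5, -303.0, 199.7]
ee_rot: [-0.0, 0.998, -0.056, -0.001]
contact_force: [0.3, 0.7, -0.2]
gripper_width: 0.998
grasp_force: 0.0
```

Emit:
{"op": "drive_tool", "data": {"deltas": [[[0,0,0,0,0.0],[0,0,0,0,0.4],[0,0,0,0,0.7],[0,0,0,0,1],[0,0,0,0,1]]], "force": 25}}

```text
time: 11.75
position: [441.8, -303.2, 200.8]
ee_rot: [0.0, 0.998, -0.056, 0.0]
contact_force: [-0.4, 1.9, 5.9]
gripper_width: 0.325
grasp_force: 26.2
```

Emit:
{"op": "drive_tool", "data": {"deltas": [[[0,0,-0.1,0,1],[0,0,-0.25,0,1],[0,0,-0.4,0,1],[0,0,-0.55,0,1],[0,0,-0.65,0,1]]]}}

```text
time: 12.25
position: [441.7, -303.2, 279.8]
ee_rot: [0.0, 0.998, -0.056, 0.0]
contact_force: [0.3, -0.9, -2.2]
gripper_width: 0.328
grasp_force: 25.2
```

Run:
```python
from h import *
from plant import cams
r=cams.read_camera("side"); cv2.imwrite("pics/s2.png",r["img"]); cv2.imwrite("pics/s2c.png",grid("pics/s2.png",290,200,150,130,5))
```

```text
(no output)
```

View pics/s2c.png

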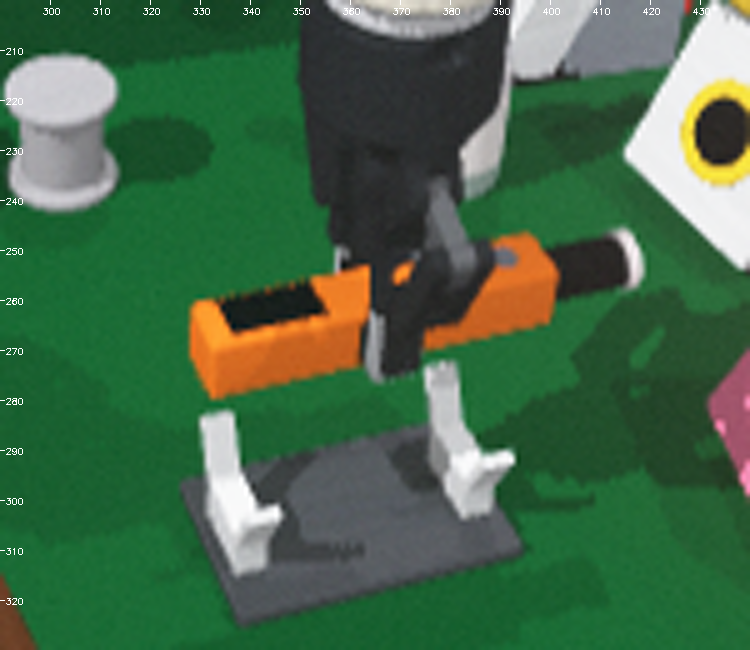

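The wand is held level and centred at its bands. Next I turn it across and go beside the front +y cheek tip.

Emit:
{"op": "drive_tool", "data": {"deltas": [[[0.1,-0.13,0,-0.2,1],[0.2,-0.27,0,-0.4,1],[0.3,-0.41,0,-0.6,1],[0.404,-0.542,0,-0.785,1],[0.404,-0.542,0,-0.785,1]]]}}

```text
time: 12.8
position: [498.2, -242.5, 277.8]
ee_rot: [-0.0, 0.99, 0.141, 0.0]
contact_force: [0.3, 0.5, -1.8]
gripper_width: 0.321
grasp_force: 25.2
```

Emit:
{"op": "drive_tool", "data": {"deltas": [[[0,0,0,-0.2,1],[0,0,0,-0.4,1],[0,0,0,-0.6,1],[0,0,0,-0.785,1],[0,0,0,-0.785,1]]]}}

```text
time: 13.3
position: [496.5, -244.3, 277.8]
ee_rot: [-0.0, 0.944, 0.33, -0.0]
contact_force: [-0.0, -0.3, -1.5]
gripper_width: 0.324
grasp_force: 25.2
```

Emit:
{"op": "drive_tool", "data": {"deltas": [[[0,0,0,-0.2,1],[0,0,0,-0.4,1],[0,0,0,-0.6,1],[0,0,0,-0.785,1],[0,0,0,-0.785,1]]]}}

```text
time: 13.8
position: [496.7, -244.2, 278.0]
ee_rot: [-0.0, 0.862, 0.507, -0.0]
contact_force: [-0.0, -0.5, -1.8]
gripper_width: 0.328
grasp_force: 25.2
```

Emit:
{"op": "drive_tool", "data": {"deltas": [[[0,0,0,-0.2,1],[0,0,0,-0.4,1],[0,0,0,-0.6,1],[0,0,0,-0.785,1],[0,0,0,-0.785,1]]]}}

```text
time: 14.3
position: [496.9, -244.1, 278.1]
ee_rot: [-0.0, 0.747, 0.665, -0.0]
contact_force: [0.4, 0.4, -2.1]
gripper_width: 0.324
grasp_force: 25.2
```

Emit:
{"op": "drive_tool", "data": {"deltas": [[[0,0,0.1,0,1],[0,0,0.2,0,1],[0,0,0.3,0,1],[0,0,0.43,0,1],[0,0,0.43,0,1]]], "force": 20}}

```text
time: 14.8
position: [496.3, -243.5, 224.1]
ee_rot: [-0.002, 0.746, 0.666, -0.001]
contact_force: [-0.4, 0.4, -1.0]
gripper_width: 0.326
grasp_force: 25.4
```

Run:
```python
from h import *
from plant import telemetry
s=telemetry.observe(); print(s["position"],s["contact_force"],s["wrist_torque"],np.round(axes(s),3).tolist()); print(togo([497.1,-244,214.3],s))
```

```text
[ 496.29922383 -243.46238153  224.05508663] [-0.36083336  0.42072973 -0.97425565] [-0.08863088  0.0553466  -0.02258319] [[0.114, 0.993, -0.003], [0.993, -0.114, 0.002], [0.002, -0.004, -1.0]]
[-0.004  0.007  0.081]
```

Emit:
{"op": "drive_tool", "data": {"deltas": [[[0,0,0.02,0,1],[0,0,0.04,0,1],[0,0,0.06,0,1],[0,0,0.08,0,1],[0,0,0.08,0,1]]], "force": 20}}

```text
time: 15.3
position: [497.0, -243.1, 217.7]
ee_rot: [-0.0, 0.746, 0.666, 0.0]
contact_force: [-0.8, 5.0, 4.8]
gripper_width: 0.322
grasp_force: 27.3
```

```bash
cat >> h.py <<'E'
def wandview():
    """nose ring / orange bar fit: optimise wand pose (G, yaw, pitch) on orange mask outlines in scene+side"""
    from plant import cams
    out={}
    for n in("scene","side"):
        im=cams.read_camera(n)["img"]; h=cv2.cvtColor(im,cv2.COLOR_BGR2HSV)
        m=cv2.inRange(h,(8,140,90),(28,255,255)); k,l,st,ce=cv2.connectedComponentsWithStats(m)
        out[n]=[(st[i].tolist(),np.round(ce[i],1).tolist()) for i in range(1,k) if st[i,4]>40]
        cv2.imwrite(f"pics/{n}_now.png",im); out[n+"_m"]=m
    return out
E
python3 - <<'E'
from h import *
from plant import telemetry
s=telemetry.observe(); print(s["position"],s["contact_force"],s["wrist_torque"],s["ee_rot"])
o=wandview(); print(o["scene"],o["side"])
E
```

```text
[ 496.98099849 -243.06704088  217.67942008] [-0.78128006  5.0162404   4.80054864] [ 0.52873241  0.10389759 -0.01656992] [-4.81802232e-04  7.46164706e-01  6.65761075e-01  4.36681437e-04]
[([279, 7, 24, 2, 48], [290.5, 7.5]), ([398, 9, 30, 31, 118], [411.7, 20.3]), ([146, 16, 33, 44, 434], [159.9, 36.4]), ([474, 29, 29, 31, 135], [485.6, 36.7]), ([120, 30, 25, 31, 66], [132.7, 43.6]), ([225, 40, 21, 45, 161], [236.4, 61.3]), ([174, 57, 26, 32, 74], [188.1, 75.7]), ([66, 90, 60, 63, 791], [99.6, 124.0]), ([158, 90, 33, 38, 148], [176.7, 107.1]), ([340, 95, 21, 55, 115], [348.3, 126.4]), ([238, 96, 62, 53, 389], [268.9, 118.6]), ([393, 96, 48, 9, 177], [415.4, 98.8]), ([442, 96, 22, 8, 80], [452.1, 98.2]), ([465, 96, 16, 52, 159], [472.4, 116.2]), ([443, 126, 15, 11, 49], [450.1, 131.0]), ([95, 128, 120, 73, 632], [155.0, 178.8]), ([123, 141, 39, 6, 120], [140.1, 144.0]), ([364, 141, 86, 24, 580], [404.1, 153.5]), ([416, 141, 55, 8, 160], [442.6, 143.5]), ([109, 149, 54, 16, 286], [135.8, 155.4]), ([279, 149, 17, 15, 64], [286.6, 156.8]), ([499, 148, 50, 43, 117], [528.3, 167.1]), ([253,
[... 1276 characters left out ...]
], [514.2, 370.0]), ([552, 367, 45, 17, 146], [574.3, 377.3]), ([291, 371, 29, 13, 185], [305.6, 376.1]), ([167, 375, 20, 5, 42], [176.6, 377.4]), ([417, 379, 17, 5, 45], [424.4, 381.7]), ([17, 380, 21, 8, 78], [27.3, 383.8]), ([448, 380, 25, 5, 55], [461.8, 382.1]), ([132, 382, 42, 6, 109], [154.4, 384.0]), ([554, 392, 51, 1, 51], [579.0, 392.0])] [([144, 112, 214, 128, 7333], [212.1, 180.8]), ([46, 158, 10, 15, 58], [50.7, 164.0]), ([327, 178, 19, 21, 330], [335.6, 188.2]), ([436, 198, 29, 23, 125], [450.3, 209.2]), ([0, 204, 331, 196, 32795], [141.2, 336.8]), ([426, 216, 17, 21, 148], [434.4, 226.2]), ([368, 248, 24, 36, 439], [378.3, 268.2]), ([377, 301, 263, 99, 13721], [545.9, 362.9])]
```

Emit:
{"op": "drive_tool", "data": {"deltas": [[[0,0,0.01,0,1],[0,0,0.02,0,1],[0,0,0.03,0,1],[0,0,0.03,0,1],[0,0,0.03,0,1]]]}}

```text
time: 15.9
position: [497.1, -243.0, 214.1]
ee_rot: [-0.0, 0.746, 0.666, 0.001]
contact_force: [0.4, 6.3, 6.7]
gripper_width: 0.324
grasp_force: 28.4
```

```bash
cat >> h.py <<'E'
def fitpitch(pitch_only=True,slide=True):
    """pitch (deg, nose down +) of the held wand, from the orange bar's pixels; G from the TCP"""
    from plant import cams,telemetry
    s=telemetry.observe(); A=axes(s); G0=s["position"]+A[:,2]*155.8
    ms={}
    for n in CAM:
        im=cams.read_camera(n)["img"]; h=cv2.cvtColor(im,cv2.COLOR_BGR2HSV)
        ms[n]=(cv2.inRange(h,(8,160,110),(30,255,255))>0)
    best=[]
    for p in np.arange(-10,45,1.0):
      for off in (np.arange(-8,9,4) if slide else [0]):
        sc=0
        for n in CAM:
            a=np.radians(p); x=A[:,0]*np.cos(a)-np.array([0,0,np.sin(a)]); y=A[:,1]*-1; z=np.cross(x,y)
            def hull(m):
                pts=np.array([proj(*CAM[n],G0+x*(off+i*(75+m))+y*j*(14+m)+z*k*(15+m)) for i in(-1,1) for j in(-1,1) for k in(-1,1)],np.float32)
                b=np.zeros((400,640),np.uint8); cv2.fillConvexPoly(b,cv2.convexHull(np.round(pts).astype(np.int32)),1); return b>0
            i,o=hull(0),hull(14); sc+=(ms[n]&i).sum()/i.sum()-(ms[n]&o&~i).sum()/i.sum()
        best.append((round(sc,3),p,off))
    return sorted(best)[::-1][:6]
E
python3 - <<'E'
from h import *
from plant import telemetry
s=telemetry.observe(); print(s["position"],s["contact_force"],s["wrist_torque"],s["ee_rot"])
print(fitpitch())
E
```

```text
[ 497.07077028 -243.02782219  214.12419189] [0.42700672 6.33706735 6.70157692] [ 0.77588602  0.15180197 -0.05324798] [-4.34445528e-04  7.46140231e-01  6.65788492e-01  5.01490260e-04]
[(np.float64(0.829), np.float64(19.0), np.int64(-4)), (np.float64(0.827), np.float64(16.0), np.int64(0)), (np.float64(0.826), np.float64(14.0), np.int64(0)), (np.float64(0.826), np.float64(13.0), np.int64(0)), (np.float64(0.823), np.float64(15.0), np.int64(-4)), (np.float64(0.82), np.float64(18.0), np.int64(-4))]
```

Emit:
{"op": "drive_tool", "data": {"deltas": [[[0,0,0.01,0,1],[0,0,0.02,0,1],[0,0,0.02,0,1],[0,0,0.02,0,1],[0,0,0.02,0,1]]]}}

```text
time: 16.5
position: [497.1, -243.0, 211.7]
ee_rot: [-0.0, 0.746, 0.666, 0.0]
contact_force: [-0.6, 7.3, 6.6]
gripper_width: 0.325
grasp_force: 29.0
```

Emit:
{"op": "drive_tool", "data": {"deltas": [[[0,0,-0.15,0,1],[0,0,-0.35,0,1],[0,0,-0.6,0,1],[0,0,-0.85,0,1],[0,0,-1,0,1]]]}}

```text
time: 17.0
position: [497.7, -244.4, 333.5]
ee_rot: [0.002, 0.746, 0.666, 0.0]
contact_force: [0.4, -0.6, -1.8]
gripper_width: 0.327
grasp_force: 27.8
```

Emit:
{"op": "drive_tool", "data": {"deltas": [[[0,0,0,0.2,1],[0,0,0,0.4,1],[0,0,0,0.6,1],[0,0,0,0.828,1],[0,0,0,0.828,1]]]}}

```text
time: 17.5
position: [497.1, -244.0, 331.1]
ee_rot: [0.0, 0.867, 0.498, -0.0]
contact_force: [-0.2, 0.4, -2.0]
gripper_width: 0.325
grasp_force: 27.7
```

Emit:
{"op": "drive_tool", "data": {"deltas": [[[0,0,0,0.2,1],[0,0,0,0.4,1],[0,0,0,0.6,1],[0,0,0,0.828,1],[0,0,0,0.828,1]]]}}

```text
time: 18.0
position: [497.1, -244.0, 331.0]
ee_rot: [0.0, 0.951, 0.31, 0.0]
contact_force: [-0.1, -0.2, -1.8]
gripper_width: 0.327
grasp_force: 27.7
```

Emit:
{"op": "drive_tool", "data": {"deltas": [[[0,0,0,0.2,1],[0,0,0,0.4,1],[0,0,0,0.6,1],[0,0,0,0.828,1],[0,0,0,0.828,1]]]}}

```text
time: 18.5
position: [497.1, -244.0, 331.0]
ee_rot: [0.0, 0.994, 0.109, -0.0]
contact_force: [0.3, -0.3, -1.7]
gripper_width: 0.323
grasp_force: 27.7
```

Emit:
{"op": "drive_tool", "data": {"deltas": [[[0,0,0,0.2,1],[0,0,0,0.4,1],[0,0,0,0.6,1],[0,0,0,0.828,1],[0,0,0,0.828,1]]]}}

```text
time: 19.0
position: [497.1, -244.0, 331.0]
ee_rot: [0.0, 0.995, -0.097, 0.0]
contact_force: [-0.4, 0.7, -1.4]
gripper_width: 0.322
grasp_force: 27.7
```

Run:
```python
from h import *
from plant import telemetry
s=telemetry.observe(); print(s["position"],s["qpos"],np.degrees(np.arctan2(axes(s)[1,0],axes(s)[0,0])))
print(fitpitch()); print(togo([541.8,22.8,134+155.8],s))
```

```text
[ 497.10862515 -243.97397094  330.97531777] [-5.80946435e-01  3.71749107e-01  1.69672016e+00 -1.57831478e-04
  1.07296387e+00  1.18366217e+00] -11.100307604240289
[(np.float64(1.062), np.float64(19.0), np.int64(0)), (np.float64(1.05), np.float64(21.0), np.int64(0)), (np.float64(1.05), np.float64(17.0), np.int64(-4)), (np.float64(1.046), np.float64(15.0), np.int64(-4)), (np.float64(1.045), np.float64(18.0), np.int64(0)), (np.float64(1.045), np.float64(16.0), np.int64(0))]
[-0.063 -2.253  0.343]
```

Emit:
{"op": "drive_tool", "data": {"deltas": [[[0,0,-0.12,0,1],[0,0,-0.25,0,1],[0,0,-0.3,0,1],[0,-0.12,-0.3,0,1],[0,-0.25,-0.3,0,1]]]}}

```text
time: 19.6
position: [502.9, -213.6, 366.5]
ee_rot: [-0.0, 0.995, -0.099, -0.0]
contact_force: [-0.8, 0.8, -2.4]
gripper_width: 0.325
grasp_force: 27.8
```

Emit:
{"op": "drive_tool", "data": {"deltas": [[[0,-0.2,0,0,1],[0,-0.4,0,0,1],[0,-0.6,0,0,1],[0,-0.8,0,0,1],[0,-1,0,0,1]]]}}

```text
time: 20.1
position: [526.2, -94.3, 365.9]
ee_rot: [-0.0, 0.995, -0.098, -0.001]
contact_force: [-0.9, -0.4, -2.3]
gripper_width: 0.324
grasp_force: 27.8
```

Emit:
{"op": "drive_tool", "data": {"deltas": [[[-0.02,-0.2,0,0,1],[-0.05,-0.4,0,0,1],[-0.08,-0.65,0,0,1],[-0.117,-0.85,0,0,1],[-0.117,-1,0,0,1]]]}}

```text
time: 20.6
position: [535.1, 26.6, 365.8]
ee_rot: [-0.0, 0.995, -0.098, -0.001]
contact_force: [0.3, -0.9, -1.9]
gripper_width: 0.324
grasp_force: 27.7
```

Emit:
{"op": "drive_tool", "data": {"deltas": [[[0,0,0.1,0,1],[0,0,0.25,0,1],[0,0,0.4,0,1],[0,0,0.55,0,1],[0,0,0.6,0,1]]]}}

```text
time: 21.1
position: [534.8, 23.9, 292.1]
ee_rot: [0.0, 0.995, -0.098, -0.003]
contact_force: [-0.4, -0.3, -2.7]
gripper_width: 0.326
grasp_force: 27.7
```

Run:
```python
from h import *
from plant import telemetry,cams
s=telemetry.observe(); print(s["position"],np.degrees(np.arctan2(axes(s)[1,0],axes(s)[0,0])))
print(fitpitch()); print(togo([535.5,24,274.2],s))
for n in CAM: cv2.imwrite(f"pics/{n}m.png",cams.read_camera(n)["img"])
a=grid("pics/sidem.png",290,110,150,120,5); b=cv2.resize(cv2.imread("pics/scenem.png")[190:300,230:400],None,fx=4,fy=4)
cv2.imwrite("pics/m.png",a)
```

```text
[534.77174574  23.90854247 292.10592018] -11.301798241844494
[(np.float64(1.043), np.float64(16.0), np.int64(-4)), (np.float64(1.04), np.float64(16.0), np.int64(0)), (np.float64(1.04), np.float64(15.0), np.int64(0)), (np.float64(1.034), np.float64(18.0), np.int64(0)), (np.float64(1.031), np.float64(18.0), np.int64(-4)), (np.float64(1.031), np.float64(14.0), np.int64(-4))]
[ 0.007 -0.002  0.149]
```

View pics/m.png

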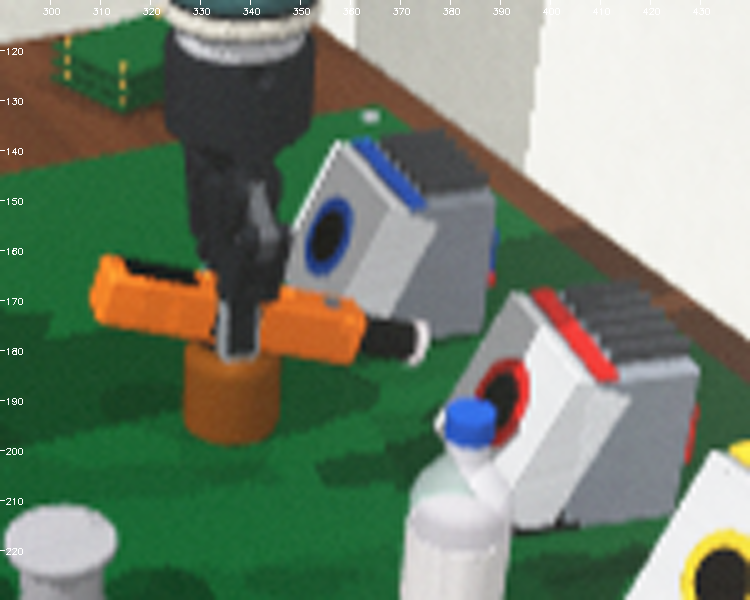

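Side crop: the wand is tilted nose-down over the jar side, with the nose tip at (374,178) and the bar's lower edge running (308.5,175)-(361.5,182.5). The disc centre is at (391,189.5), and the bottle is well clear.

Run:
```python
from h import *
from plant import telemetry
from scipy.optimize import least_squares
s=telemetry.observe(); A=axes(s); print(s["position"])
G0=s["position"]+A[:,2]*155.8
pts=[((115,0,0),(374,178)),((-75,14,-15),(308.5,175.2)),((75,14,-15),(361.8,182.5)),((75,14,15),(363.3,170.5)),((-75,-14,15),(311.5,161))]
def model(q):
    a=np.radians(q[0]); x=A[:,0]*np.cos(a)-np.array([0,0,np.sin(a)]); y=A[:,1]; z=-np.cross(x,y)
    return x,y,z,G0+A[:,0]*q[1]+np.array([0,0,q[2]])
def res(q):
    x,y,z,G=model(q)
    return np.r_[np.concatenate([proj(*CAM["side"],G+x*b[0]+y*b[1]+z*b[2])-np.array(u) for b,u in pts]),np.array(q[1:])/4]
r=least_squares(res,[18,0,0],diff_step=.05); print(r.x,np.round(res(r.x),1))
x,y,z,G=model(r.x); print("spot",G+175*x,"tip",G+115*x, "axis end at disc plane")
print(proj(*CAM["side"],G+175*x))
for p in (12,15,18,21,24): print(p,np.round(res([p,0,0]),1)[:10])
```

```text
[536.53728697  23.57987712 294.99748093]
[15.49656188  0.          0.        ] [ 0.6 -1.2  1.   0.  -0.4 -0.3  1.6  2.2 -1.2 -0.9  0.   0. ]
spot [701.86541325  -9.60472946  92.42736373] tip [645.17589244   1.76675236 108.46283312] axis end at disc plane
[393.6 179.6]
12 [ 1.4 -3.3  1.   1.5  0.4 -1.7  1.8  0.7 -1.9  0.6]
15 [ 0.7 -1.5  1.   0.2 -0.3 -0.5  1.7  2.  -1.3 -0.7]
18 [ 0.   0.4  1.1 -1.2 -1.   0.7  1.5  3.3 -0.6 -2. ]
21 [-0.9  2.2  1.3 -2.5 -1.8  1.9  1.1  4.6  0.1 -3.2]
24 [-1.8  4.   1.6 -3.9 -2.7  3.   0.8  5.9  0.9 -4.4]
```

Run:
```python
from h import *
s,r=snap("w4"); print(s["position"],s["time"])
K=np.array(r["K"]);M=np.array(r["mount"]); Mi=np.linalg.inv(M)
def pj(p): c=Mi@np.r_[p,1]; q=K@c[:3]; return np.round(q[:2]/q[2],1)
def wp(b,p,ox=0,oz=0): # wand point (x,z from grip) at pitch p, tool frame
    a=np.radians(p); return np.array([b[0]*np.cos(a)-b[1]*-0+ -b[1]*-np.sin(a)+ox,0,155.8+b[0]*np.sin(a)-b[1]*np.cos(a)+oz])
for p in(12,15,18,21,24): print(p,[pj(wp(b,p)).tolist() for b in((75,15),(110,11),(115,11),(115,0),(115,-11))])
im=r["img"]
for v in range(40,260,2): print(v,im[v,314:322].mean(0).astype(int).tolist(),end="; ")
```

```text
[536.53728697  23.57987712 294.99748093] 21.3
12 [[314.7, 116.8], [314.7, 35.6], [314.7, 23.3], [314.9, 36.1], [315.1, 46.9]]
15 [[314.8, 117.1], [314.8, 41.0], [314.8, 29.6], [315.0, 42.6], [315.2, 53.6]]
18 [[314.8, 117.9], [314.9, 46.6], [314.9, 36.1], [315.1, 49.1], [315.2, 60.3]]
21 [[314.9, 119.1], [315.0, 52.4], [315.0, 42.6], [315.2, 55.7], [315.3, 67.0]]
24 [[315.0, 120.7], [315.1, 58.4], [315.1, 49.3], [315.2, 62.4], [315.4, 73.8]]
40 [244, 244, 246]; 42 [244, 245, 246]; 44 [214, 217, 225]; 46 [99, 100, 104]; 48 [59, 61, 61]; 50 [62, 63, 63]; 52 [60, 64, 63]; 54 [60, 63, 62]; 56 [61, 64, 62]; 58 [59, 62, 63]; 60 [62, 65, 63]; 62 [57, 61, 60]; 64 [60, 63, 63]; 66 [60, 63, 62]; 68 [59, 60, 63]; 70 [59, 62, 62]; 72 [58, 63, 64]; 74 [57, 61, 63]; 76 [55, 60, 61]; 78 [57, 61, 63]; 80 [58, 61, 64]; 82 [56, 61, 64]; 84 [57, 60, 64]; 86 [54, 59, 64]; 88 [55, 59, 64]; 90 [56, 61, 67]; 92 [56, 61, 68]; 94 [53, 60, 68]; 96 [56, 61, 69]; 98 [54, 61, 69]; 100 [54, 61, 71]; 102 [54, 61, 71]; 104 [56, 61, 73]; 106 [55, 61, 73]; 108 [55, 62, 74]; 110 [54, 62, 74]; 112 [55, 62, 76]; 114 [53
[... 759 characters left out ...]
 190 [10, 162, 247]; 192 [10, 162, 247]; 194 [10, 161, 247]; 196 [10, 161, 247]; 198 [10, 161, 247]; 200 [10, 161, 247]; 202 [10, 161, 247]; 204 [10, 160, 247]; 206 [10, 160, 247]; 208 [10, 161, 247]; 210 [10, 163, 247]; 212 [10, 165, 247]; 214 [10, 166, 247]; 216 [10, 166, 247]; 218 [10, 170, 247]; 220 [10, 170, 247]; 222 [10, 172, 247]; 224 [10, 172, 247]; 226 [10, 175, 247]; 228 [10, 177, 247]; 230 [10, 178, 247]; 232 [10, 180, 247]; 234 [10, 181, 247]; 236 [10, 182, 247]; 238 [10, 184, 247]; 240 [10, 184, 247]; 242 [10, 186, 247]; 244 [10, 189, 247]; 246 [10, 189, 247]; 248 [10, 189, 247]; 250 [10, 188, 247]; 252 [10, 190, 247]; 254 [10, 188, 247]; 256 [10, 189, 247]; 258 [10, 188, 247];
```

Run:
```python
from h import *
im=cv2.imread("pics/w4.png")
for v in range(0,48,2): print(v,im[v,314:322].mean(0).astype(int).tolist(),end="; ")
print([ (u,im[38,u].tolist()) for u in range(270,365,4)])
```

```text
0 [38, 46, 237]; 2 [87, 89, 234]; 4 [206, 207, 217]; 6 [218, 219, 219]; 8 [209, 209, 209]; 10 [187, 188, 188]; 12 [160, 162, 161]; 14 [154, 154, 156]; 16 [154, 157, 156]; 18 [158, 160, 159]; 20 [160, 160, 159]; 22 [156, 157, 157]; 24 [138, 152, 135]; 26 [84, 136, 59]; 28 [79, 134, 49]; 30 [185, 199, 195]; 32 [245, 245, 247]; 34 [243, 244, 246]; 36 [244, 244, 246]; 38 [243, 244, 246]; 40 [244, 244, 246]; 42 [244, 245, 246]; 44 [214, 217, 225]; 46 [99, 100, 104]; [(270, [60, 108, 35]), (274, [60, 112, 31]), (278, [66, 115, 44]), (282, [61, 112, 34]), (286, [61, 110, 38]), (290, [68, 113, 35]), (294, [134, 154, 136]), (298, [232, 233, 238]), (302, [238, 239, 243]), (306, [241, 241, 244]), (310, [243, 243, 245]), (314, [243, 244, 246]), (318, [244, 244, 246]), (322, [244, 244, 246]), (326, [243, 243, 245]), (330, [240, 241, 244]), (334, [236, 237, 241]), (338, [224, 224, 232]), (342, [89, 148, 64]), (346, [80, 143, 45]), (350, [82, 147, 46]), (354, [79, 144, 37]), (358, [83, 143, 42]), (362, [80, 145, 40])]
```

The wrist-image fit puts the held pitch at only about 15°, because the pads sprang back. That is too marginal against 25°. I'll return to the cheek and lean the wand on the cheek top with its nose on the table, which geometrically gives about 25°. Then I'll briefly slacken and re-grip it there.

Emit:
{"op": "drive_tool", "data": {"deltas": [[[0,0,-0.1,0,1],[0,0,-0.25,0,1],[0,0,-0.4,0,1],[0,0,-0.5,0,1],[0,0,-0.5,0,1]]]}}

```text
time: 21.85
position: [537.4, 23.5, 357.7]
ee_rot: [-0.0, 0.995, -0.099, 0.003]
contact_force: [-0.2, 0.4, -2.8]
gripper_width: 0.324
grasp_force: 27.8
```

Emit:
{"op": "drive_tool", "data": {"deltas": [[[0,0.15,0,0,1],[0,0.35,0,0,1],[0,0.55,0,0,1],[0,0.8,0,0,1],[0,1,0,0,1]]]}}

```text
time: 22.35
position: [512.3, -95.2, 354.5]
ee_rot: [0.0, 0.995, -0.099, -0.0]
contact_force: [-0.4, 0.3, -2.4]
gripper_width: 0.325
grasp_force: 27.7
```

Emit:
{"op": "drive_tool", "data": {"deltas": [[[0,0.2,0,0,1],[0,0.4,0,0,1],[0,0.6,0,0,1],[0,0.8,0,0,1],[0,1,0,0,1]]]}}

```text
time: 22.85
position: [488.7, -212.6, 354.5]
ee_rot: [-0.0, 0.995, -0.099, -0.0]
contact_force: [0.2, 0.3, -2.3]
gripper_width: 0.324
grasp_force: 27.7
```

Emit:
{"op": "drive_tool", "data": {"deltas": [[[0.04,0.1,0,-0.2,1],[0.08,0.2,0,-0.4,1],[0.117,0.298,0,-0.6,1],[0.117,0.298,0,-0.83,1],[0.117,0.298,0,-0.83,1]]]}}

```text
time: 23.35
position: [495.7, -249.8, 354.4]
ee_rot: [-0.0, 0.994, 0.108, -0.0]
contact_force: [-0.1, 1.3, -1.1]
gripper_width: 0.323
grasp_force: 27.7
```

Emit:
{"op": "drive_tool", "data": {"deltas": [[[0,0,0,-0.2,1],[0,0,0,-0.4,1],[0,0,0,-0.6,1],[0,0,0,-0.83,1],[0,0,0,-0.83,1]]]}}

```text
time: 23.85
position: [495.7, -249.1, 354.6]
ee_rot: [-0.0, 0.951, 0.31, -0.0]
contact_force: [1.0, -0.4, -1.5]
gripper_width: 0.328
grasp_force: 27.7
```

Emit:
{"op": "drive_tool", "data": {"deltas": [[[0,0,0,-0.2,1],[0,0,0,-0.4,1],[0,0,0,-0.6,1],[0,0,0,-0.83,1],[0,0,0,-0.83,1]]]}}

```text
time: 24.35
position: [495.8, -249.3, 354.8]
ee_rot: [-0.0, 0.867, 0.498, -0.0]
contact_force: [-0.3, -0.7, -0.9]
gripper_width: 0.321
grasp_force: 27.7
```

Emit:
{"op": "drive_tool", "data": {"deltas": [[[0,0,0,-0.2,1],[0,0,0,-0.4,1],[0,0,0,-0.6,1],[0,0,0,-0.83,1],[0,0,0,-0.83,1]]]}}

```text
time: 24.85
position: [495.9, -249.4, 354.8]
ee_rot: [-0.0, 0.746, 0.666, -0.0]
contact_force: [-0.3, 0.0, -1.8]
gripper_width: 0.328
grasp_force: 27.7
```

Emit:
{"op": "drive_tool", "data": {"deltas": [[[0,0,0.2,0,1],[0,0,0.45,0,1],[0,0,0.7,0,1],[0,0,0.95,0,1],[0,0,0.95,0,1]]]}}

```text
time: 25.35
position: [494.3, -248.4, 237.5]
ee_rot: [-0.004, 0.747, 0.665, -0.001]
contact_force: [-0.4, 0.8, -2.6]
gripper_width: 0.325
grasp_force: 27.6
```

Run:
```python
from h import *
from plant import telemetry
s=telemetry.observe(); print(s["position"],np.degrees(np.arctan2(axes(s)[1,0],axes(s)[0,0]))); print(togo([496.5,-249.5,214.8],s))
```

```text
[ 494.25235761 -248.43378983  237.51654936] 83.39363011740612
[-0.007  0.021  0.189]
```

Emit:
{"op": "drive_tool", "data": {"deltas": [[[0,0,0.08,0,1],[0,0,0.14,0,1],[0,0,0.18,0,1],[0,0,0.2,0,1],[0,0,0.22,0,1]]]}}

```text
time: 25.85
position: [496.2, -249.7, 214.9]
ee_rot: [0.001, 0.745, 0.667, 0.0]
contact_force: [0.7, 0.4, -1.2]
gripper_width: 0.323
grasp_force: 27.7
```

```bash
cat >> h.py <<'E'
def prof(name):
    s,r=snap(name); im=r["img"].astype(int)[:,312:324].mean(1)
    K=np.array(r["K"]);Mi=np.linalg.inv(np.array(r["mount"]))
    sat=im.max(1)-im.min(1); org=np.where((im[:,2]-im[:,0]>100)&(im[:,1]>90))[0]; org=org[org<200]
    br=im.min(1)>175; w=[v for v in range(0,130) if br[v]]
    hs=cv2.cvtColor(r["img"],cv2.COLOR_BGR2HSV); row=np.where((hs[130,:,0]<25)&(hs[130,:,1]>150))[0]
    tab={}
    for p in range(8,34,2):
        a=np.radians(p); f=lambda x,z:np.array([x*np.cos(a)+z*np.sin(a),0,155.8+x*np.sin(a)-z*np.cos(a),1])
        tab[p]=[round(float((lambda q:q[1]/q[2])(K@(Mi@f(*b))[:3])),1) for b in((75,15),(108,11),(115,11))]
    print(s["time"],s["position"],s["contact_force"],"bar front",org.min() if len(org) else None,"white rows",w,"bar cols@130",row.min(),row.max()); print(tab)
E
python3 -c "from h import *; prof('w5')"
```

```text
25.85 [ 496.21029886 -249.7343778   214.90866442] [ 0.7478663   0.37380916 -1.15398273] bar front 118 white rows [30, 31, 32, 33, 34, 35, 36, 37, 38, 39, 40, 41, 42, 43, 44, 45] bar cols@130 286 348
{8: [110.7, 27.1, 8.0], 10: [110.5, 30.4, 12.2], 12: [110.6, 33.8, 16.6], 14: [110.9, 37.4, 21.0], 16: [111.4, 41.1, 25.5], 18: [112.1, 44.8, 30.0], 20: [113.0, 48.7, 34.6], 22: [114.0, 52.6, 39.2], 24: [115.2, 56.5, 43.8], 26: [116.6, 60.6, 48.4], 28: [118.1, 64.6, 53.1], 30: [119.7, 68.7, 57.7], 32: [121.4, 72.8, 62.3]}
```

Run:
```python
import numpy as np
for n in("w1","w3","w4","w5"):
    d=np.load(f"pics/{n}.npz"); print(n,d["K"].tolist())
from h import *
s,r=snap("w6"); M=np.array(r["mount"]); K=np.array(r["K"]); print(K.tolist(),M.tolist())
for p in (12,16,20):
  a=np.radians(p)
  for b in((75,15),(115,11)):
    t=np.array([b[0]*np.cos(a)+b[1]*np.sin(a),0,155.8+b[0]*np.sin(a)-b[1]*np.cos(a),1]); q=K@(np.linalg.inv(M)@t)[:3]; print(p,b,t,q[:2]/q[2])
```

```text
w1 [[282.5231884076969, 0.0, 317.02820667042516], [0.0, 282.5231884076969, 203.08312710121407], [0.0, 0.0, 1.0]]
w3 [[282.5231884076969, 0.0, 317.02820667042516], [0.0, 282.5231884076969, 203.08312710121407], [0.0, 0.0, 1.0]]
w4 [[282.5231884076969, 0.0, 317.02820667042516], [0.0, 282.5231884076969, 203.08312710121407], [0.0, 0.0, 1.0]]
w5 [[282.5231884076969, 0.0, 317.02820667042516], [0.0, 282.5231884076969, 203.08312710121407], [0.0, 0.0, 1.0]]
[[282.5231884076969, 0.0, 317.02820667042516], [0.0, 282.5231884076969, 203.08312710121407], [0.0, 0.0, 1.0]] [[0.00012258648706032455, -0.9552220393444703, -0.2958899128445303, 74.45960096823977], [0.9999999765119071, 6.420932840005945e-05, 0.00020701049918449995, 1.2813791858823365], [-0.00017874209861248658, -0.2958899312713305, 0.9552220247793225, 30.347383798428133], [0.0, 0.0, 0.0, 1.0]]
12 (75, 15) [ 76.47974542   0.         156.7211628    1.        ] [313.96177105 110.59400125]
12 (115, 11) [114.77400268   0.         168.95022084   1.        ] [313.97657791  16.59000812]
16 (75, 15) [ 76.22918753   0.         162.05387625   1.        ] [314.0860441  111.39071228]
16 (115, 11) [113.57710595   0.         176.92441726   1.        ] [314.16251259  25.48909564]
20 (75, 15) [ 75.60724871   0.         167.35612144   1.        ] [314.20213396 112.96791377]
20 (115, 11) [111.82687297   0.         184.79569765   1.        ] [314.32790928  34.58671804]
```

Emit:
{"op": "drive_tool", "data": {"deltas": [[[0,0,0.015,0,1],[0,0,0.03,0,1],[0,0,0.045,0,1],[0,0,0.05,0,1],[0,0,0.05,0,1]]]}}

```text
time: 26.45
position: [496.1, -249.3, 209.7]
ee_rot: [0.0, 0.745, 0.667, 0.0]
contact_force: [-1.4, 3.3, 8.6]
gripper_width: 0.319
grasp_force: 30.1
```

```bash
sed -i 's/np.array(\[x\*np.cos(a)+z\*np.sin(a),0,155.8/np.array([x*np.cos(a)+z*np.sin(a)-2.6,0,155.8/' h.py; python3 -c "from h import *; prof('w7')"
```

```text
26.45 [ 496.1494519  -249.32174442  209.6942674 ] [-1.37714977  3.3466269   8.56354641] bar front 121 white rows [45, 46, 47, 48, 49, 50, 51, 52, 53, 54, 55, 56, 57, 58] bar cols@130 288 346
{8: [117.4, 34.4, 15.5], 10: [117.1, 37.5, 19.5], 12: [117.0, 40.7, 23.6], 14: [117.1, 44.0, 27.7], 16: [117.5, 47.5, 32.0], 18: [118.1, 51.0, 36.3], 20: [118.8, 54.7, 40.6], 22: [119.8, 58.4, 45.0], 24: [120.9, 62.2, 49.5], 26: [122.1, 66.0, 53.9], 28: [123.5, 69.9, 58.4], 30: [125.0, 73.9, 62.9], 32: [126.6, 77.8, 67.4]}
```

Loaded pitch is now about 22°, with the nose almost on the table. I'll slacken slightly, then re-grip.

Emit:
{"op": "drive_tool", "data": {"deltas": [[[0,0,0,0,0.22],[0,0,0,0,0.22],[0,0,0,0,0.22],[0,0,0,0,0.22],[0,0,0,0,0.22]]]}}

```text
time: 27.0
position: [496.0, -249.6, 208.4]
ee_rot: [-0.0, 0.745, 0.668, -0.0]
contact_force: [0.2, -0.3, 0.6]
gripper_width: 0.389
grasp_force: 0.0
```

```bash
python3 -c "from h import *; prof('w8')"
```

```text
27.0 [ 495.97670364 -249.62627662  208.44624732] [ 0.15104338 -0.25135581  0.61740329] bar front 121 white rows [43, 44, 45, 46, 47, 48, 49, 50, 51, 52, 53, 54, 55, 56, 57] bar cols@130 288 347
{8: [117.4, 34.4, 15.5], 10: [117.1, 37.5, 19.5], 12: [117.0, 40.7, 23.6], 14: [117.1, 44.0, 27.7], 16: [117.5, 47.5, 32.0], 18: [118.1, 51.0, 36.3], 20: [118.8, 54.7, 40.6], 22: [119.8, 58.4, 45.0], 24: [120.9, 62.2, 49.5], 26: [122.1, 66.0, 53.9], 28: [123.5, 69.9, 58.4], 30: [125.0, 73.9, 62.9], 32: [126.6, 77.8, 67.4]}
```

It now rests free at about 21.5°. Re-grip, lift and turn.

Emit:
{"op": "drive_tool", "data": {"deltas": [[[0,0,0,0,0.4],[0,0,0,0,1],[0,0,0,0,1],[0,0,0,0,1],[0,0,0,0,1]]], "force": 35}}

```text
time: 27.55
position: [496.0, -249.6, 208.5]
ee_rot: [0.0, 0.745, 0.668, 0.0]
contact_force: [1.2, 0.8, 0.7]
gripper_width: 0.324
grasp_force: 35.8
```

Emit:
{"op": "drive_tool", "data": {"deltas": [[[0,0,-0.12,0,1],[0,0,-0.3,0,1],[0,0,-0.55,0,1],[0,0,-0.8,0,1],[0,0,-1,0,1]]]}}

```text
time: 28.05
position: [495.8, -249.6, 329.8]
ee_rot: [0.0, 0.745, 0.668, -0.0]
contact_force: [0.1, -0.8, -2.3]
gripper_width: 0.323
grasp_force: 35.3
```

Emit:
{"op": "drive_tool", "data": {"deltas": [[[0,0,-0.1,0.2,1],[0,0,-0.2,0.4,1],[0,0,-0.3,0.6,1],[0,0,-0.3,0.83,1],[0,0,-0.3,0.83,1]]]}}

```text
time: 28.55
position: [495.7, -249.5, 364.6]
ee_rot: [0.0, 0.866, 0.499, -0.0]
contact_force: [-0.1, 0.1, -2.7]
gripper_width: 0.323
grasp_force: 35.4
```

Emit:
{"op": "drive_tool", "data": {"deltas": [[[0,0,0,0.2,1],[0,0,0,0.4,1],[0,0,0,0.6,1],[0,0,0,0.83,1],[0,0,0,0.83,1]]]}}

```text
time: 29.05
position: [495.6, -249.4, 363.8]
ee_rot: [-0.001, 0.95, 0.312, -0.001]
contact_force: [0.2, -0.6, -2.0]
gripper_width: 0.322
grasp_force: 35.4
```

Emit:
{"op": "drive_tool", "data": {"deltas": [[[0,0,0,0.2,1],[0,0,0,0.4,1],[0,0,0,0.6,1],[0,0,0,0.83,1],[0,0,0,0.83,1]]]}}

```text
time: 29.55
position: [495.7, -249.5, 364.1]
ee_rot: [-0.0, 0.994, 0.11, -0.0]
contact_force: [-0.6, 0.4, -1.9]
gripper_width: 0.327
grasp_force: 35.4
```

Emit:
{"op": "drive_tool", "data": {"deltas": [[[0,0,0,0.2,1],[0,0,0,0.4,1],[0,0,0,0.6,1],[0,0,0,0.83,1],[0,0,0,0.83,1]]]}}

```text
time: 30.05
position: [495.8, -249.5, 364.3]
ee_rot: [-0.0, 0.995, -0.097, -0.0]
contact_force: [0.1, -0.5, -2.4]
gripper_width: 0.326
grasp_force: 35.4
```

Run:
```python
from h import *
prof('w9')
from plant import telemetry
s=telemetry.observe(); print(np.degrees(np.arctan2(axes(s)[1,0],axes(s)[0,0])))
print(fitpitch())
```

```text
30.05 [ 495.83974781 -249.516791    364.27582871] [ 0.07186816 -0.47529526 -2.37412768] bar front 121 white rows [44, 45, 46, 47, 48, 49, 50, 51, 52, 53, 54, 55, 56] bar cols@130 288 639
{8: [123.7, 41.4, 22.7], 10: [123.3, 44.2, 26.4], 12: [123.1, 47.2, 30.2], 14: [123.1, 50.3, 34.1], 16: [123.4, 53.6, 38.2], 18: [123.8, 56.9, 42.3], 20: [124.4, 60.4, 46.4], 22: [125.3, 63.9, 50.6], 24: [126.2, 67.6, 54.9], 26: [127.4, 71.3, 59.2], 28: [128.6, 75.0, 63.5], 30: [130.0, 78.8, 67.8], 32: [131.6, 82.6, 72.2]}
-10.962717106265433
[(np.float64(1.029), np.float64(25.0), np.int64(0)), (np.float64(1.011), np.float64(24.0), np.int64(4)), (np.float64(1.009), np.float64(26.0), np.int64(4)), (np.float64(1.009), np.float64(23.0), np.int64(0)), (np.float64(1.007), np.float64(22.0), np.int64(0)), (np.float64(1.006), np.float64(24.0), np.int64(0))]
```

Pitch is about 20.7° (4° off square, limit 11°). Now to the disc.

Emit:
{"op": "drive_tool", "data": {"deltas": [[[0,-0.15,0,0,1],[0,-0.35,0,0,1],[0,-0.55,0,0,1],[0,-0.8,0,0,1],[0,-1,0,0,1]]]}}

```text
time: 30.7
position: [519.7, -130.7, 364.5]
ee_rot: [-0.0, 0.995, -0.097, -0.0]
contact_force: [0.8, 1.0, -1.8]
gripper_width: 0.321
grasp_force: 35.4
```

Emit:
{"op": "drive_tool", "data": {"deltas": [[[-0.02,-0.2,0,0,1],[-0.04,-0.4,0,0,1],[-0.06,-0.6,0,0,1],[-0.08,-0.8,0,0,1],[-0.09,-1,0,0,1]]]}}

```text
time: 31.2
position: [532.5, -11.1, 364.5]
ee_rot: [0.0, 0.995, -0.097, -0.0]
contact_force: [0.9, -0.5, -2.2]
gripper_width: 0.328
grasp_force: 35.4
```

Emit:
{"op": "drive_tool", "data": {"deltas": [[[0,-0.15,0,0,1],[0,-0.3,0.1,0,1],[0,-0.3,0.3,0,1],[0,-0.3,0.5,0,1],[0,-0.3,0.62,0,1]]]}}

```text
time: 31.7
position: [539.1, 23.5, 288.5]
ee_rot: [0.0, 0.995, -0.097, -0.001]
contact_force: [-0.5, -0.3, -1.9]
gripper_width: 0.318
grasp_force: 35.5
```

Run:
```python
from h import *
from plant import telemetry
prof('w10')
s=telemetry.observe(); print(s["position"],np.degrees(np.arctan2(axes(s)[1,0],axes(s)[0,0])),togo([537.5,23.5,279],s))
# red ring centre in wrist view -> direction check
im=cv2.imread('pics/w10.png'); h=cv2.cvtColor(im,cv2.COLOR_BGR2HSV); m=((h[...,0]<6)|(h[...,0]>174))&(h[...,1]>170)&(h[...,2]>120)
k,l,st,ce=cv2.connectedComponentsWithStats(m.astype(np.uint8)); print([(st[i].tolist(),ce[i].round(1).tolist()) for i in range(1,k) if st[i,4]>30])
d=np.load('pics/w10.npz'); print("disc predicted",proj(d["K"],d["T"],[697.5,-7.5,60]))
r=__import__("plant").cams.read_camera("side"); im=r["img"]; h=cv2.cvtColor(im,cv2.COLOR_BGR2HSV); m=((h[...,0]<6)|(h[...,0]>174))&(h[...,1]>150)&(h[...,2]>100)
k,l,st,ce=cv2.connectedComponentsWithStats(m.astype(np.uint8)); print([(st[i].tolist(),ce[i].round(1).tolist()) for i in range(1,k) if st[i,4]>30 and 370<ce[i][0]<430 and ce[i][1]<230])
```

```text
31.7 [539.13709415  23.47878686 288.52320806] [-0.52540195 -0.2628521  -1.87371944] bar front 121 white rows [4, 5, 6, 7, 8, 9, 10, 11, 12, 13, 14, 44, 45, 46, 47, 48, 49, 50, 51, 52, 53, 54, 55, 56] bar cols@130 288 346
{8: [123.7, 41.4, 22.7], 10: [123.3, 44.2, 26.4], 12: [123.1, 47.2, 30.2], 14: [123.1, 50.3, 34.1], 16: [123.4, 53.6, 38.2], 18: [123.8, 56.9, 42.3], 20: [124.4, 60.4, 46.4], 22: [125.3, 63.9, 50.6], 24: [126.2, 67.6, 54.9], 26: [127.4, 71.3, 59.2], 28: [128.6, 75.0, 63.5], 30: [130.0, 78.8, 67.8], 32: [131.6, 82.6, 72.2]}
[538.44814407  23.39437037 286.81186023] -11.11276634814227 [-0.008  0.001  0.065]
[([307, 0, 23, 2, 35], [318.8, 0.3]), ([47, 346, 21, 16, 170], [57.0, 353.4])]
disc predicted [315.1 -37.5]
[([397, 168, 16, 18, 80], [404.8, 176.9]), ([385, 182, 11, 17, 53], [391.5, 188.2])]
```

Emit:
{"op": "drive_tool", "data": {"deltas": [[[0,0,0.03,0,1],[-0.008,0,0.06,0,1],[-0.008,0,0.065,0,1],[-0.008,0,0.065,0,1],[-0.008,0,0.065,0,1]]]}}

```text
time: 32.3
position: [539.0, 23.3, 282.8]
ee_rot: [0.0, 0.995, -0.099, 0.0]
contact_force: [-0.4, 0.1, -2.1]
gripper_width: 0.322
grasp_force: 35.4
```

Emit:
{"op": "drive_tool", "data": {"deltas": [[[0,0,0,0,1],[0,0,0,0,1],[0,0,0,0,1],[0,0,0,0,1],[0,0,0,0,1]]]}}

```text
time: 32.8
position: [538.8, 23.3, 282.3]
ee_rot: [0.0, 0.995, -0.099, -0.0]
contact_force: [0.4, 0.5, -1.3]
gripper_width: 0.324
grasp_force: 35.4
```

Emit:
{"op": "drive_tool", "data": {"deltas": [[[0,0,0,0,1],[0,0,0,0,1],[0,0,0,0,1],[0,0,0,0,1],[0,0,0,0,1]]]}}

```text
time: 33.3
position: [538.8, 23.3, 282.3]
ee_rot: [0.0, 0.995, -0.099, -0.0]
contact_force: [0.2, -0.1, -1.4]
gripper_width: 0.319
grasp_force: 35.4
```

Emit:
{"op": "drive_tool", "data": {"deltas": [[[0,0,0,0,1],[0,0,0,0,1],[0,0,0,0,1],[0,0,0,0,1],[0,0,0,0,1]]]}}

```text
time: 33.8
position: [538.8, 23.3, 282.3]
ee_rot: [0.0, 0.995, -0.099, -0.0]
contact_force: [-1.1, 0.2, -2.0]
gripper_width: 0.323
grasp_force: 35.4
```

Emit:
{"op": "drive_tool", "data": {"deltas": [[[0,0,0,0,1],[0,0,0,0,1],[0,0,0,0,1],[0,0,0,0,1],[0,0,0,0,1]]]}}

```text
time: 34.3
position: [538.8, 23.4, 282.3]
ee_rot: [0.0, 0.995, -0.099, -0.0]
contact_force: [0.2, -0.5, -2.3]
gripper_width: 0.327
grasp_force: 35.4
```

Run:
```python
from h import *
from plant import telemetry,cams
s=telemetry.observe(); print(s["time"],s["position"],s["joint_vel"].round(3))
im=cams.read_camera("side")["img"]; cv2.imwrite("pics/sideh.png",im)
g=cv2.cvtColor(im,cv2.COLOR_BGR2HSV)
# nose ring: bright, low saturation component near the expected place
m=((g[...,1]<40)&(g[...,2]>200)).astype(np.uint8); k,l,st,ce=cv2.connectedComponentsWithStats(m)
A=axes(s); a=np.radians(20.7); x=A[:,0]*np.cos(a)-np.array([0,0,np.sin(a)]); G=s["position"]-np.array([0,0,157])-A[:,0]
for n in CAM: print(n,"tip",proj(*CAM[n],G+115*x),"spot",proj(*CAM[n],G+175*x),"rear low near",proj(*CAM[n],G-75*x+A[:,1]*14-15*np.cross(A[:,1],-x)*-1))
print("spot",G+175*x,[(st[i].tolist(),ce[i].round(1).tolist()) for i in range(1,k) if 360<ce[i][0]<395 and 165<ce[i][1]<200])
```

```text
34.3 [538.78567713  23.35492857 282.31477307] [-0.     0.    -0.     0.001  0.     0.001]
scene tip [323.3 253.8] spot [319.1 276.4] rear low near [330.4 189.9]
side tip [373.2 184.2] spot [391.2 188.4] rear low near [310.3 177.3]
spot [698.30331699  -8.68087799  63.45281544] [([372, 182, 3, 6, 10], [373.2, 184.5]), ([377, 194, 2, 2, 4], [377.5, 194.5])]
```

Nose ring observed at (373.2,184.5) against a predicted (373.2,184.2). The spot is within about 4 mm of the disc and was held for over 2 s. Returning to the cradle.

Emit:
{"op": "drive_tool", "data": {"deltas": [[[0,0,-0.1,0,1],[0,0,-0.3,0,1],[0,0,-0.5,0,1],[0,0,-0.7,0,1],[-0.1,0,-0.7,0,1]]]}}

```text
time: 34.85
position: [529.5, 25.4, 370.4]
ee_rot: [0.0, 0.995, -0.099, 0.005]
contact_force: [0.9, 0.6, -0.8]
gripper_width: 0.325
grasp_force: 35.5
```

Emit:
{"op": "drive_tool", "data": {"deltas": [[[-0.1,0.2,0,0,1],[-0.165,0.4,0,0,1],[-0.165,0.6,0,0,1],[-0.165,0.8,0,0,1],[-0.165,0.943,0,0,1]]]}}

```text
time: 35.35
position: [483.7, -82.0, 365.6]
ee_rot: [0.0, 0.995, -0.099, -0.001]
contact_force: [-0.0, 0.5, -1.2]
gripper_width: 0.321
grasp_force: 35.5
```

Emit:
{"op": "drive_tool", "data": {"deltas": [[[0,0.2,0,0,1],[0,0.4,0,0,1],[0,0.6,0,0,1],[0,0.8,0,0,1],[0,0.943,0,0,1]]]}}

```text
time: 35.85
position: [461.7, -192.9, 365.6]
ee_rot: [-0.0, 0.995, -0.099, -0.001]
contact_force: [-0.1, 0.4, -1.6]
gripper_width: 0.322
grasp_force: 35.5
```

Emit:
{"op": "drive_tool", "data": {"deltas": [[[0,0.2,0,0,1],[0,0.4,0,0,1],[0,0.6,0,-0.1,1],[0,0.8,0,-0.175,1],[0,0.942,0,-0.175,1]]]}}

```text
time: 36.35
position: [439.7, -303.7, 365.7]
ee_rot: [-0.0, 0.998, -0.055, -0.001]
contact_force: [0.8, -0.2, -2.3]
gripper_width: 0.325
grasp_force: 35.5
```

Emit:
{"op": "drive_tool", "data": {"deltas": [[[0,0,0.2,0,1],[0,0,0.4,0,1],[0,0,0.6,0,1],[0,0,0.8,0,1],[0,0,0.8,0,1]]]}}

```text
time: 36.85
position: [439.1, -301.5, 267.3]
ee_rot: [-0.002, 0.998, -0.056, -0.003]
contact_force: [-0.6, -1.1, -2.2]
gripper_width: 0.323
grasp_force: 35.4
```

Run:
```python
from h import *
from plant import telemetry
prof('w11'); s=telemetry.observe(); print(s["position"],np.degrees(np.arctan2(axes(s)[1,0],axes(s)[0,0])),togo([441.5,-303.2,232],s))
```

```text
36.85 [ 439.07219434 -301.49384694  267.28082271] [-0.61104921 -1.11620659 -2.23983346] bar front 121 white rows [44, 45, 46, 47, 48, 49, 50, 51, 52, 53, 54, 55, 56] bar cols@130 288 639
{8: [123.5, 41.1, 22.4], 10: [123.1, 44.0, 26.1], 12: [122.9, 46.9, 30.0], 14: [122.9, 50.1, 33.9], 16: [123.2, 53.3, 38.0], 18: [123.6, 56.7, 42.1], 20: [124.2, 60.2, 46.2], 22: [125.1, 63.7, 50.4], 24: [126.0, 67.4, 54.7], 26: [127.2, 71.1, 59.0], 28: [128.5, 74.8, 63.3], 30: [129.9, 78.6, 67.7], 32: [131.4, 82.5, 72.0]}
[ 439.78901919 -302.07176275  268.91549053] -6.381789480167388 [0.016 0.009 0.308]
```

Emit:
{"op": "drive_tool", "data": {"deltas": [[[0.012,0.003,0.1,0,1],[0.012,0.003,0.2,0,1],[0.012,0.003,0.31,0,1],[0.012,0.003,0.31,0,1],[0.012,0.003,0.31,0,1]]]}}

```text
time: 37.4
position: [442.0, -303.5, 232.7]
ee_rot: [-0.0, 0.998, -0.055, -0.0]
contact_force: [-0.1, -0.1, -1.9]
gripper_width: 0.327
grasp_force: 35.5
```

Emit:
{"op": "drive_tool", "data": {"deltas": [[[0,0,0.03,0,1],[0,0,0.06,0,1],[0,0,0.09,0,1],[0,0,0.12,0,1],[0,0,0.14,0,1]]], "force": 20}}

```text
time: 37.9
position: [442.6, -303.9, 216.8]
ee_rot: [0.0, 0.998, -0.055, 0.001]
contact_force: [-0.5, 0.6, 6.8]
gripper_width: 0.325
grasp_force: 36.8
```

Run:
```python
from h import *
from plant import telemetry
prof('w12'); s=telemetry.observe(); print(s["grasp_force"],togo([441.5,-303.2,201],s))
```

```text
37.9 [ 442.57045626 -303.93615926  216.8281284 ] [-0.48270704  0.6424709   6.8185834 ] bar front 118 white rows [34, 35, 36, 37, 38, 39, 40, 41, 42, 43, 44, 45, 46, 47] bar cols@130 287 639
{8: [123.5, 41.1, 22.4], 10: [123.1, 43.9, 26.1], 12: [122.9, 46.9, 30.0], 14: [122.9, 50.1, 33.9], 16: [123.2, 53.3, 38.0], 18: [123.6, 56.7, 42.1], 20: [124.2, 60.2, 46.2], 22: [125.1, 63.7, 50.4], 24: [126.0, 67.4, 54.7], 26: [127.2, 71.1, 59.0], 28: [128.5, 74.8, 63.3], 30: [129.9, 78.6, 67.7], 32: [131.4, 82.5, 72.0]}
36.577545404434204 [-0.01  -0.005  0.13 ]
```

Emit:
{"op": "drive_tool", "data": {"deltas": [[[0,0,0.03,0,1],[0,-0.004,0.06,0,1],[0,-0.004,0.09,0,1],[0,-0.004,0.12,0,1],[0,-0.004,0.12,0,1]]]}}

```text
time: 38.45
position: [442.3, -303.4, 202.2]
ee_rot: [0.0, 0.998, -0.055, 0.0]
contact_force: [-1.0, 0.3, 2.5]
gripper_width: 0.323
grasp_force: 37.3
```

Run:
```python
from h import *
prof('w13')
```

```text
38.45 [ 442.3100443  -303.44188119  202.22548022] [-0.95706543  0.26925369  2.45938448] bar front 116 white rows [5, 6, 7, 8, 9, 10, 11, 12, 13, 14, 15, 16, 17, 18, 19, 20, 21, 22, 23] bar cols@130 282 352
{8: [123.5, 41.1, 22.4], 10: [123.1, 43.9, 26.1], 12: [122.9, 46.9, 30.0], 14: [122.9, 50.1, 33.9], 16: [123.2, 53.3, 38.0], 18: [123.6, 56.7, 42.1], 20: [124.2, 60.2, 46.2], 22: [125.1, 63.7, 50.4], 24: [126.0, 67.4, 54.7], 26: [127.2, 71.1, 59.0], 28: [128.5, 74.8, 63.3], 30: [129.9, 78.6, 67.7], 32: [131.4, 82.5, 72.0]}
```

Emit:
{"op": "drive_tool", "data": {"deltas": [[[0,0,0.006,0,1],[0,0,0.012,0,1],[0,0,0.012,0,1],[0,0,0.012,0,0.3],[0,0,0.012,0,0.2]]]}}

```text
time: 39.0
position: [442.3, -303.2, 200.4]
ee_rot: [0.0, 0.998, -0.055, 0.0]
contact_force: [-0.5, -0.3, 0.4]
gripper_width: 0.397
grasp_force: 0.0
```

Emit:
{"op": "drive_tool", "data": {"deltas": [[[0,0,0,0,0],[0,0,0,0,-0.5],[0,0,0,0,-1],[0,0,0,0,-1],[0,0,0,0,-1]]]}}

```text
time: 39.5
position: [442.3, -303.2, 200.5]
ee_rot: [0.0, 0.998, -0.055, -0.0]
contact_force: [-0.4, 0.1, 0.2]
gripper_width: 1.003
grasp_force: 0.0
```

Emit:
{"op": "drive_tool", "data": {"deltas": [[[0,0,-0.1,0,-1],[0,0,-0.3,0,-1],[0,0,-0.5,0,-1],[0,0,-0.75,0,-1],[0,0,-1,0,-1]]]}}

```text
time: 40.0
position: [442.0, -303.0, 322.3]
ee_rot: [0.0, 0.998, -0.055, -0.0]
contact_force: [0.5, -1.0, -0.4]
gripper_width: 0.996
grasp_force: 0.0
```

Emit:
{"op": "drive_tool", "data": {"deltas": [[[0,0,-0.2,0,-1],[0,0,-0.45,0,-1],[0,0,-0.45,0,-1],[0,0,-0.45,0,-1],[0,0,-0.45,0,-1]]]}}

```text
time: 40.5
position: [441.8, -302.7, 374.0]
ee_rot: [-0.0, 0.998, -0.055, -0.001]
contact_force: [-0.4, 0.2, 0.3]
gripper_width: 0.997
grasp_force: 0.0
```

Run:
```python
from h import *
s,r=snap("w14"); print(s["position"],s["time"],s["contact_force"])
h=cv2.cvtColor(r["img"],cv2.COLOR_BGR2HSV); m=((h[...,0]>8)&(h[...,0]<30)&(h[...,1]>180)&(h[...,2]>150)).astype(np.uint8)
k,l,st,ce=cv2.connectedComponentsWithStats(m); i=1+np.argmax([st[j,4] if 250<ce[j][0]<380 else 0 for j in range(1,k)]); print(st[i])
def ends(name,mm):
    ys=np.where(mm.any(1))[0]; a,b=ys.min(),ys.max()
    c=lambda v:np.where(mm[v])[0][[0,-1]].mean()
    A,B=W(name,c(a+4),a,60),W(name,c(b-4),b,60); v=A-B
    print(name,"front",A,"rear",B,"mid",(A+B)/2,"len",np.hypot(*v[:2]),"yaw",np.degrees(np.arctan2(v[1],v[0])))
ends("w14",l==i)
im=cv2.imread("pics/w3.png");h=cv2.cvtColor(im,cv2.COLOR_BGR2HSV); m=((h[...,0]>8)&(h[...,0]<30)&(h[...,1]>180)&(h[...,2]>150)).astype(np.uint8)
k,l,st,ce=cv2.connectedComponentsWithStats(m); i=1+np.argmax([st[j,4] if 250<ce[j][0]<380 else 0 for j in range(1,k)]); ends("w3",l==i)
from plant import cams
im=cams.read_camera("side")["img"]; cv2.imwrite("pics/sf.png",im); a=cv2.imread("pics/side0.png")
b=lambda q:(lambda H:((H[...,0]>8)&(H[...,0]<22)&(H[...,1]>200)&(H[...,2]>150))[262:310,320:405])(cv2.cvtColor(q,cv2.COLOR_BGR2HSV))
for q in(a,im):
    y,x=np.where(b(q)); print("side orange n",len(x),"centroid",x.mean()+320,y.mean()+262,"slope",np.polyfit(x,y,1)[0])
```

```text
[ 441.79399146 -302.74082826  374.021058  ] 40.5 [-0.44311441  0.18127296  0.2851708 ]
[ 304  117   29  140 2908]
w14 front [ 516.4 -312.9   60. ] rear [ 368.8 -296.6   60. ] mid [ 442.6  -304.75   60.  ] len 148.49730637287664 yaw -6.301844014920082
w3 front [ 517.  -310.9   60. ] rear [ 369.5 -294.9   60. ] mid [ 443.25 -302.9    60.  ] len 148.36525873667327 yaw -6.190928794932635
side orange n 934 centroid 362.6370449678801 289.49357601713064 slope -0.2518318523251467
side orange n 923 centroid 362.6164680390033 289.9447453954496 slope -0.24977156518831106
```

The wand lies within 2 mm of its starting pose and level, and I have not touched the dial since seeing it on red. Handing in.

```bash
python3 -c "
from plant import finish_job
print(finish_job())"
```

```text
the job is handed in; nothing more can be done
None
```

I handed the job in at about 40 s (the hand-in returned no verdict): the dial is on red, and I held the wand about 21° nose-down at the red disc (4° off square, spot within about 4 mm by my estimate) for over 2 s, then laid it back level in its cradle.

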